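# Load two cells into the bench charger and feel for its hidden contact

### The job

Load both blue battery cells, one after the other and copper button first, into the closed-end tube of the bench charger, the second pushing the first deeper. The sprung contact inside is set to an unknown depth, so feel for it: push on the second cell until the contact pushes back firmly (about 10 to 12 N of push, never more than 25 N), then let go, leaving the cells in line, touching each other and the contact. Leave the spray can, the screwdriver and the red tray alone.

Things in the scene. Friction and masses are not known exactly. Their poses are not given: they have to be found in the camera images.
- charger: Bench charger, fixed: an open aluminium V trough (x = -130 to 0 mm) in front of the mouth of a grey closed-end tube (x = 0 to 250 mm, 62 mm wide, top 91 mm above the bench, ribs to 96 mm; inside 46 mm wide). Origin on the bench under the mouth; x points along the trough into the tube, z up. Foot plate 90 mm wide, 12 mm thick, from x = -135 to 255 mm.
- mouth (a point): Centre of the tube's mouth (yellow strip above it), on the axis of a seated cell, 60 mm above the bench; axes as the charger's. When both cells are home, the tail of the second still stands some 0 to 50 mm out of the mouth, over the trough, where it can be pushed.
- trough (a point): Point 65 mm in front of the mouth, half-way along the trough, 60 mm above the bench, where the axis of a cell laid in the trough lies. The 90-degree V centres a cell and runs on inside the tube without a step; its sides end 52 mm above the bench, 22 mm either side of the axis. A cell slides in it with about 1 to 3 N of drag.
- lid (a point): Middle of the tube's top, 125 mm beyond the mouth, 91 mm above the bench. Hidden below is the sprung contact: its free face lies anywhere from 140 to 180 mm beyond the mouth. It starts to give at 1.2 N, stiffens by 1.2 N per mm and bottoms after 12 mm at about 16 N, well damped (0.05 N per mm/s). It is firmly pressed when it bears 3 N or more (push less drag).
- cell_a: The first cell: blue cylinder 40 mm in diameter, 96 mm long over all, 0.22 kg, with a yellow band and copper button (16 mm wide, 6 mm proud) at the front and a flat steel tail. Origin at mid-length on its axis; x towards the button. It starts in a black rubber rest (70 by 50 mm, 19 mm high), axis 31 mm above the bench, button roughly the way the charger's x points (within 0.8 rad).
- mid_a (a point): Centre of cell_a (half-way along, on its axis).
- button_a (a point): Outer face of the button of cell_a, on its axis, 48 mm ahead of the centre.
- tail_a (a point): Middle of the flat tail face of cell_a, 48 mm behind the centre.
- cell_b: The second cell: blue cylinder 40 mm in diameter, 96 mm long over all, 0.22 kg, with a yellow band and copper button (16 mm wide, 6 mm proud) at the front and a flat steel tail. Origin at mid-length on its axis; x towards the button. It starts in a black rubber rest (70 by 50 mm, 19 mm high), axis 31 mm above the bench, button roughly the way the charger's x points (within 0.8 rad).
- mid_b (a point): Centre of cell_b (half-way along, on its axis).
- button_b (a point): Outer face of the button of cell_b, on its axis, 48 mm ahead of the centre.
- tail_b (a point): Middle of the flat tail face of cell_b, 48 mm behind the centre.
- spray: Bystander: loose spray can, 56 mm in diameter, 170 mm high, origin under its centre.
- driver: Bystander: loose screwdriver lying beyond the cells, origin under it, x towards its tip.
- parts_tray: Bystander: loose red open tray, 100 x 140 x 40 mm, origin under its centre.

How it is judged (in metres and radians):
On the way, in this order (a step that is already met when the one before it is completed fails the run):
1. a cell is pushed into the tube, button first, at least 85 mm past the mouth (x of any of button_a, button_b in the frame of charger above 0.085 m), for 0.1 s.
2. both cells are in line in the tube, touching, and the hidden contact bears at least 3 N (((contact force between cell_a and contact_pad above 3 N and x of button_a in the frame of charger above 0.12 m and distance between tail_a and button_b below 0.006 m and x of button_b in the frame of charger above 0.02 m and angle between the x axis of cell_b and the x axis of charger, either way round below 0.12 rad) or (contact force between cell_b and contact_pad above 3 N and x of button_b in the frame of charger above 0.12 m and distance between tail_b and button_a below 0.006 m and x of button_a in the frame of charger above 0.02 m and angle between the x axis of cell_a and the x axis of charger, either way round below 0.12 rad))), for 0.2 s.
At the end, for the whole second after the job is handed in: Both cells at rest in line in the charger, buttons inward, in either order: the inner one still touches the sprung contact, the outer one's button lies within 6 mm of the inner one's tail and 20 mm or more inside the mouth, its axis within 0.12 rad of the tube's (((contact force between cell_a and contact_pad above 0.2 N and x of button_a in the frame of charger above 0.12 m and distance between tail_a and button_b below 0.006 m and x of button_b in the frame of charger above 0.02 m and angle between the x axis of cell_b and the x axis of charger, either way round below 0.12 rad) or (contact force between cell_b and contact_pad above 0.2 N and x of button_b in the frame of charger above 0.12 m and distance between tail_b and button_a below 0.006 m and x of button_a in the frame of charger above 0.02 m and angle between the x axis of cell_a and the x axis of charger, either way round below 0.12 rad)) and linear speed of each of cell_a, cell_b below 0.01 m/s).
It fails at once if a cell or the contact is pushed too hard: more than 25 N on the contact, or more than 25 N between the two cells (contact force between any of cell_a, cell_b and contact_pad above 25 N or contact force between cell_a and cell_b above 25 N).
It fails at once if the spray can, the screwdriver or the red tray is shifted by more than 30 mm (distance of any of spray, driver, parts_tray from where it was at the start of the episode above 0.03 m).
It also fails if it takes over 72 s, if anything falls off the work surface, if the arm or the gripper's body presses on something with over 40 N, if the wrist force passes 120 N, or if a joint passes its speed limit or range.

### The arm

A 6-joint arm with a two-finger parallel gripper is mounted at the origin on the work surface. World frame = base frame: x ahead of the robot, y to its left, z up, the work surface at z = 0. Lengths are in m, angles in degrees, forces in N, time in s.
With the tool pointing down it reaches from about 0.3 to 0.875 m from the base axis. Payload 6.4 kg.
Tool frame: the origin (TCP) lies at the very end of the fingers, on their centre line; the grasp point (between the pads) lies 19 mm behind it (arm.hold_point_z is the distance from the TCP to the grasp point, in m); z points along the fingers, y is the direction in which the jaws open and shut (so a half turn about z gives the same grasp; the last joint's range is limited). The gripper opens to 85 mm and grips with 20 to 120 N. Pads are 22 mm wide; open, the fingers measure 114 mm over their backs; the gripper's body (76 mm by 85 mm) begins 54 mm behind the grasp point. The pads swing forward as they close: fully open they stand 13 mm farther back than shut.
Start: joints at [58.654, 10.359, 92.074, -0, 77.567, -11.82], TCP at [0.192, 0.542, 0.231] pointing down, gripper open.
Joint ranges: [-171.53, 171.53], [-51.25, 118.39], [17.06, 147.69], [-65.23, 245.23], [0, 150.52], [-178.68, 178.68]. Speed limits (degrees/s): [147.25, 147.25, 172.46, 180, 180, 180].

### API

Orientations are given as a 3x3 rotation matrix whose columns are the frame's x, y, z axes.
In Python, from bench import get_state, cams, workorder, spotter, arm gives the robot as it stands.
- The arm moves only by the tool step_arm, never from a script. Its arguments are lists of equal length, an entry for each row: "rotation": the turn, a rotation vector about the tool's x, y, z in rad, a list of three; "offset": the shift along the tool's x, y, z in m, a list of three; "jaw": the gripper command: -1 is fully open, 1 is shut, values between are in proportion. A call has 1 to 8 rows; each row shifts and turns the commanded pose from where the row before left it, along the tool's axes as they then stand; what a row does not reach is not made up. A row lasts 1/8 s, in which the tool goes at most 62.5 mm and 10.7 degrees, less where a joint would pass 70% of its speed; a pose out of reach is approached as far as the arm can. A call is refused whole if a number of a shift passes 0.0625 or a number of a turn 0.188, either way. A call with a gripper value outside its range is refused whole. The fingers move at their own pace and stop on an object; "grip_force" is the grip in N (left out, the last holds). Time passes only in rows, so rows that do not move let the fingers close. It gives the time, the measured TCP pose, the force and the opening at its end, in the units of the state.
- get_state(): the state, without advancing time (a new reading comes with each control period).
- cams.read_camera(name): name is "side" or "top"; returns (picture, depth): 480x640x3 uint8, red, green, blue; 480x640 float32, m along the optical axis (not along the pixel's ray), 0 where there is no reading.
- cams.get_calibration(name): a dict with "fx", "fy", "cx", "cy" (pixels), "distortion" ([k1, k2, p1, p2, k3] as OpenCV has them; the pictures are not rectified), "R" (3x3) and "t" (3): a world point X has camera coordinates R X + t. Camera axes: x right, y down, z forward; pixel columns grow to the right and rows downward; lengths in m; the calibration is good to about 2 mm. A picture is of the moment at which its call begins. get_calibration takes no time and is no camera call.
- workorder.finish_job(): hands the job in, once; it reports no verdict.
Trained networks look in the newest picture that a camera, given by its name, has taken for a name from the list of things; names that differ only in an ending like _2 or _b are one class to them, and where a whole thing is asked for, a point or a joint stands for the part that bears it (a point fixed in the world has none). Each returns a list of dicts, best first, with "p" (0 to 1); they miss things now and then, are a little off and sometimes report something else, mostly with a low value. They report only what shows in the picture. A call takes as long as a camera call.
- spotter.look_for(label, camera): "centre" ([x, y, z] in m, in world coordinates, good to about 4 mm: the middle of the surface that is visible of it).
- spotter.outline_of(label, camera): "pixels" (480x640 bool, what is visible of it).
- spotter.landmark_of(label, camera): "centre" ([x, y, z] in m, in world coordinates, good to about 4 mm: a listed point, or the origin of a listed thing).
The state is a dict: "clock": time; "qpos": joint angles; "dq": joint speeds; "joint_efforts": joint torques, N m; "position": TCP position; "eef_rot": TCP orientation; "contact_force": force on the tool from outside, world axes, zero at the start; "torque": the same for the moment, N m; "gripper_width": finger opening in m.
Only numpy, scipy, OpenCV 4.12 (cv2) and the standard library are available. Lean on these libraries where they do the work, as an engineer would, in place of code of your own. Each camera call takes 0.05 s, during which the arm holds its last target.

## Working session

There is one attempt and no reset: what is moved stays moved. The work goes in short steps, Python scripts to look and compute and a tool call to move; the robot and the scene stay as the last step left them, time stands still between calls to the robot, and variables do not carry over. Pictures are saved under pics/ and viewed, and the job is handed in when it is done.

Besides the shell and the picture viewer there is one more tool, called after "Emit:" in YAML: its name, and indented under it one key for each argument. step_arm: Moves the arm, as the interface text tells. Its arguments: {"type":"object","properties":{"rotation":{"type":"array","items":{"type":"array","items":{"type":"number"}}},"offset":{"type":"array","items":{"type":"array","items":{"type":"number"}}},"jaw":{"type":"array","items":{"type":"number"}},"grip_force":{"type":"number"}},"required":["rotation","offset","jaw"]}

```bash
ls; mkdir -p pics; python3 - <<'E'
from bench import get_state, cams, workorder, spotter, arm
import cv2
s=get_state(); print(s)
for n in ("side","top"):
    p,d=cams.read_camera(n); cv2.imwrite(f"pics/{n}0.png",p[:,:,::-1])
    c=cams.get_calibration(n); print(n,c)
    for l in ("cell_a","button_a","tail_a","mid_a","mouth","trough","lid","charger","spray","driver","parts_tray"):
        try: print(l,[(x['p'].__round__(2),[round(float(v),4) for v in x['centre']]) for x in spotter.landmark_of(l,n)][:4])
        except Exception as e: print(l,e)
E
```

```text
pics
{'clock': 0.0, 'qpos': array([ 5.86540450e+01,  1.03998836e+01,  9.21312518e+01, -1.19883115e-04,
        7.75664275e+01, -1.18216548e+01]), 'dq': array([-0.05198468, -0.05548769, -0.00129557, -0.01795998, -0.06483991,
        0.03635612]), 'joint_efforts': array([ 1.04617018e-04, -4.44887674e+01, -3.51328039e+01, -4.20975466e-04,
        9.21377301e-03, -3.30795478e-05]), 'position': array([0.19188051, 0.54146678, 0.23040728]), 'eef_rot': array([[-9.42499830e-01,  3.34205459e-01, -8.84054924e-04],
       [ 3.34206448e-01,  9.42498770e-01, -1.45531906e-03],
       [ 3.46845105e-04, -1.66709482e-03, -9.99998550e-01]]), 'contact_force': array([-0.22422328, -0.34813977, -0.33249555]), 'torque': array([-0.021192  , -0.02189788,  0.04180448]), 'gripper_width': 0.08544373870656899}
side {'fx': 437.48893740809916, 'fy': 437.48893740809916, 'cx': 327.3755537225849, 'cy': 238.18676744529583, 'distortion': array([-0.09803555,  0.        ,  0.        ,  0.        ,  0.        ]), 'R': array([[-0.88872094, -0.45841075, -0.00588891],
       [-0.34204646,  0.67156897, -0.65726656],
       [ 0
[... 1160 characters left out ...]
031,  0.52431667,  1.62272121])}
cell_a [(0.79, [0.4578, -0.2207, 0.0318]), (0.77, [0.6151, -0.2294, 0.0335]), (0.45, [0.259, 0.2627, 0.0054])]
button_a [(0.82, [0.4469, -0.1758, 0.0263]), (0.57, [0.6021, -0.1798, 0.0336])]
tail_a [(0.88, [0.4668, -0.279, 0.0292]), (0.77, [0.6201, -0.2813, 0.0305])]
mid_a [(0.8, [0.6115, -0.2337, 0.0326]), (0.68, [0.4548, -0.2194, 0.0333])]
mouth [(0.74, [0.5628, 0.1042, 0.0612])]
trough [(0.93, [0.5452, 0.04, 0.0637])]
lid [(0.6, [0.5995, 0.224, 0.0912])]
charger [(0.83, [0.5671, 0.1064, -0.0002])]
spray [(0.96, [0.7568, 0.0952, 0.0005])]
driver [(0.64, [0.7607, -0.187, 0.0003]), (0.45, [0.4562, -0.2202, 0.0309])]
parts_tray [(0.8, [0.2583, 0.2628, 0.004])]
```

View pics/top0.png

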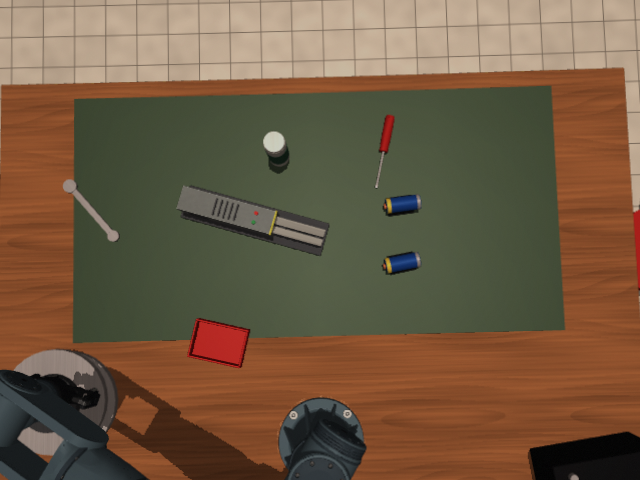

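View pics/side0.png

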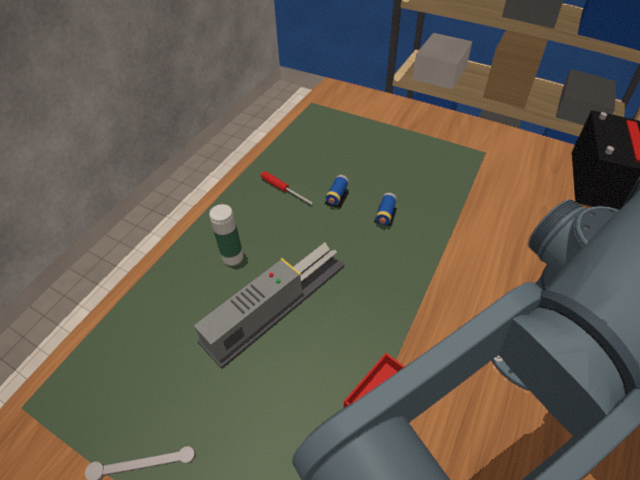

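The top view shows the charger at (180–330, 185–255) with its trough on the right. The cells are at (402,205) and (402,263) with their buttons to the left, and the spray can, driver and tray are clear of the route. Next I'll refine the axes from depth.

```bash
cat > h.py <<'E'
from bench import get_state, cams, workorder, spotter, arm
import cv2, numpy as np
def cloud(n):
    p,d=cams.read_camera(n); c=cams.get_calibration(n)
    K=np.array([[c['fx'],0,c['cx']],[0,c['fy'],c['cy']],[0,0,1]])
    v,u=np.mgrid[0:480,0:640]
    q=cv2.undistortPoints(np.stack([u,v],-1).reshape(-1,1,2).astype(np.float32),K,c['distortion']).reshape(480,640,2)
    X=np.dstack([q[...,0]*d,q[...,1]*d,d]); W=(X-np.array(c['t']))@np.array(c['R'])
    W[d==0]=np.nan
    return p,d,W
def proj(P,n):
    c=cams.get_calibration(n);K=np.array([[c['fx'],0,c['cx']],[0,c['fy'],c['cy']],[0,0,1]])
    return cv2.projectPoints(np.array(P,float).reshape(-1,1,3),cv2.Rodrigues(np.array(c['R']))[0],np.array(c['t'],float),K,c['distortion'])[0].reshape(-1,2)
E
python3 - <<'E'
from h import *
for n in ("top","side"):
    p,d,W=cloud(n); np.save(f"W_{n}.npy",W)
    print(n,"bench z med",np.nanmedian(W[...,2][(abs(W[...,0]-.5)<.2)&(abs(W[...,1])<.3)]))
    for o in spotter.outline_of("cell_a",n)[:2]:
        m=o['pixels']; Q=W[m]; Q=Q[np.isfinite(Q[:,0])]
        Q=Q[(Q[:,2]>.02)&(Q[:,2]<.065)]
        c=Q.mean(0);U,S,V=np.linalg.svd((Q-c)[:,:2],full_matrices=False)
        a=V[0]*np.sign(V[0][1]); t=(Q[:,:2]-c[:2])@a; s=(Q[:,:2]-c[:2])@[-a[1],a[0]]
        # mid by extents
        mid=c[:2]+a*(t.max()+t.min())/2+np.array([-a[1],a[0]])*(s.max()+s.min())/2
        print("cell",round(o['p'],2),len(Q),c.round(4),"ang",np.degrees(np.arctan2(a[1],a[0])).round(1),"len",np.ptp(t).round(3),"wid",np.ptp(s).round(3),"mid",mid.round(4),"zmax",np.percentile(Q[:,2],[50,90,98]).round(4))
    for o in spotter.outline_of("charger",n)[:1]:
        m=o['pixels'];Q=W[m];Q=Q[np.isfinite(Q[:,0])]
        T=Q[(Q[:,2]>.084)&(Q[:,2]<.1)]
        if len(T)>50:
            r=cv2.minAreaRect((T[:,:2]*1000).astype(np.float32)); print("tube top",len(T),r,cv2.boxPoints(r).round(1).tolist(),np.median(T[:,2]))
        c=T.mean(0);V=np.linalg.svd((T-c)[:,:2],full_matrices=False)[2][0];print("pca",c,np.degrees(np.arctan2(V[1],V[0])))
        F=Q[(Q[:,2]>.0)&(Q[:,2]<.2)];r=cv2.minAreaRect((F[:,:2]*1000).astype(np.float32)); print("all",r)
    print("clock",get_state()['clock'])
p,d,W=cloud("top")
cv2.imwrite("pics/topcrop.png",cv2.resize(p[90:290,170:440,::-1],None,fx=2.9,fy=2.9,interpolation=cv2.INTER_CUBIC))
p,d,W=cloud("side")
cv2.imwrite("pics/sidecrop.png",cv2.resize(p[160:380,190:430,::-1],None,fx=2.7,fy=2.7,interpolation=cv2.INTER_CUBIC))
E
```

```text
top bench z med 0.0004713632463484138
cell 0.8 563 [ 0.4589 -0.2234  0.0446] ang 99.6 len 0.098 wid 0.04 mid [ 0.459  -0.2227] zmax [0.0452 0.051  0.0552]
cell 0.79 549 [ 0.6125 -0.23    0.0448] ang 95.5 len 0.098 wid 0.041 mid [ 0.6135 -0.2295] zmax [0.0455 0.0525 0.0549]
tube top 2212 ((602.825927734375, 224.89627075195312), (249.72149658203125, 62.78034210205078), 73.1093521118164) [[536.5, 114.5], [596.5999755859375, 96.30000305175781], [669.0999755859375, 335.29998779296875], [609.0999755859375, 353.5]] 0.09001408234543695
pca [0.60265913 0.22454635 0.09022126] 72.93865951589177
all ((587.0060424804688, 171.8271942138672), (409.5609130859375, 93.66544342041016), 73.31752014160156)
clock 1.35
side bench z med 0.002717833769422386
cell 0.89 375 [ 0.6075 -0.2212  0.0448] ang 93.2 len 0.098 wid 0.041 mid [ 0.6108 -0.2296] zmax [0.0475 0.0526 0.0541]
cell 0.76 430 [ 0.4537 -0.2153  0.0447] ang 99.1 len 0.098 wid 0.041 mid [ 0.4562 -0.2226] zmax [0.0471 0.0523 0.0537]
tube top 2896 ((601.292724609375, 222.94302368164062), (251.71905517578125, 66.35189819335938), 73.05866241455078) [[532.9000244140625, 112.19999694824219], [596.4000244140625, 92.9000015258789], [669.7000122070312, 333.70001220703125], [606.2000122070312, 353.0]] 0.09193197223369298
pca [0.60064301 0.23055719 0.09208214] 72.93398927064376
all ((603.3251953125, 148.08245849609375), (403.7604675292969, 142.47738647460938), 72.60889434814453)
clock 1.5
```

View pics/topcrop.png

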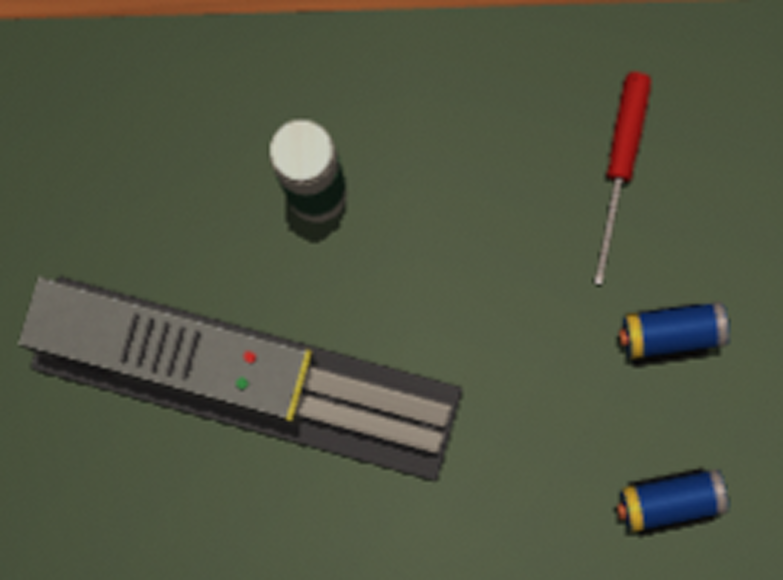

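View pics/sidecrop.png

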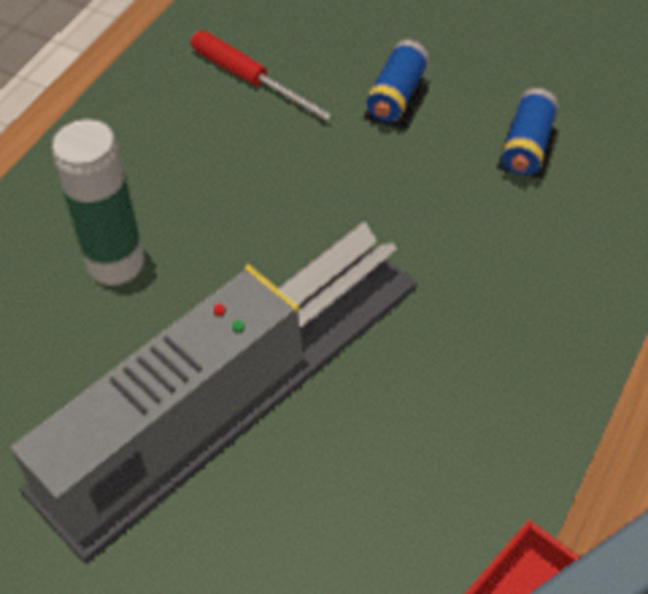

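Emit:
step_arm:
  rotation:
    - [0, 0, 0.178]
    - [0, 0, 0.178]
    - [0, 0, 0.178]
    - [0, 0, 0.178]
    - [0, 0, 0.178]
    - [0, 0, 0.178]
  offset:
    - [0, 0, 0]
    - [0, 0, 0]
    - [0, 0, 0]
    - [0, 0, 0]
    - [0, 0, 0]
    - [0, 0, 0]
  jaw: [-1, -1, -1, -1, -1, -1]

```text
clock: 2.35
position: [0.1922, 0.5419, 0.2312]
eef_rot: [[-0.155, 0.988, -0.0], [0.988, 0.155, -0.0], [-0.0, -0.0, -1.0]]
contact_force: [0.4, -0.0, 1.5]
gripper_width: 0.0853
```

```bash
cat >> h.py <<'E'
def go(target,heading=None):
    s=get_state();R=s['eef_rot'];d=R.T@(np.array(target)-s['position'])
    h=np.degrees(np.arctan2(R[1,0],R[0,0]))
    print("t",s['clock'],"pos",s['position'].round(4),"head",h.round(2),"zax",R[:,2].round(3),"F",s['contact_force'].round(2),"w",round(s['gripper_width'],4),"q",s['qpos'].round(1))
    rv=None
    if heading is not None:
        rv=np.radians(h-heading)
    print("tool offset mm",(d*1000).round(1),"rows",np.linalg.norm(d)/.0625,"turn z",rv)
E
python3 -c "
from h import *
go([.4576,-.2226,.231],99.4)"
```

```text
t 2.35 pos [0.1922 0.5419 0.2312] head 98.94 zax [-0. -0. -1.] F [ 0.45 -0.02  1.53] w 0.0853 q [58.7 10.4 92.1  0.  77.6 49.7]
tool offset mm [-7.965e+02  1.433e+02  3.000e-01] rows 12.948514825890946 turn z -0.00794374285643364
```

Emit:
step_arm:
  rotation:
    - [0, 0, -0.008]
    - [0, 0, 0]
    - [0, 0, 0]
    - [0, 0, 0]
    - [0, 0, 0]
    - [0, 0, 0]
    - [0, 0, 0]
  offset:
    - [-0.0569, 0.0102, 0]
    - [-0.0569, 0.0102, 0]
    - [-0.0569, 0.0102, 0]
    - [-0.0569, 0.0102, 0]
    - [-0.0569, 0.0102, 0]
    - [-0.0569, 0.0102, 0]
    - [-0.0569, 0.0102, 0]
  jaw: [-1, -1, -1, -1, -1, -1, -1]

```text
clock: 3.22
position: [0.3299, 0.1597, 0.2317]
eef_rot: [[-0.17, 0.985, 0.002], [0.986, 0.17, 0.0], [-0.0, 0.002, -1.0]]
contact_force: [0.4, 0.7, 0.8]
gripper_width: 0.0854
```

Emit:
step_arm:
  rotation:
    - [0, 0, 0]
    - [0, 0, 0]
    - [0, 0, 0]
    - [0, 0, 0]
    - [0, 0, 0]
    - [0, 0, 0]
    - [0, 0, 0]
    - [0, 0, 0]
  offset:
    - [-0.0569, 0.0102, 0]
    - [-0.0569, 0.0102, 0]
    - [-0.0569, 0.0102, 0]
    - [-0.0569, 0.0102, 0]
    - [-0.0569, 0.0102, 0]
    - [-0.0569, 0.0102, 0]
    - [-0.0569, 0.0102, 0]
    - [0, 0, 0]
  jaw: [-1, -1, -1, -1, -1, -1, -1, -1]

```text
clock: 4.22
position: [0.4677, -0.2228, 0.2308]
eef_rot: [[-0.165, 0.986, -0.0], [0.986, 0.165, -0.0], [-0.0, -0.0, -1.0]]
contact_force: [-0.0, 0.5, -0.8]
gripper_width: 0.0851
```

```bash
python3 -c "
from h import *
go([.4576,-.2226,.06],99.4)
p,d,W=cloud('top')
cv2.imwrite('pics/t1.png',p[:,:,::-1])
p,d,W=cloud('side')
cv2.imwrite('pics/s1.png',p[:,:,::-1])
"
```

```text
t 4.225 pos [ 0.4677 -0.2228  0.2308] head 99.51 zax [-0. -0. -1.] F [-0.04  0.48 -0.8 ] w 0.0851 q [-38.6   3.1 100.2  -0.   76.7 -48.1]
tool offset mm [  1.9  -9.9 170.8] rows 2.7380568134967804 turn z 0.0019444413898692977
```

View pics/t1.png

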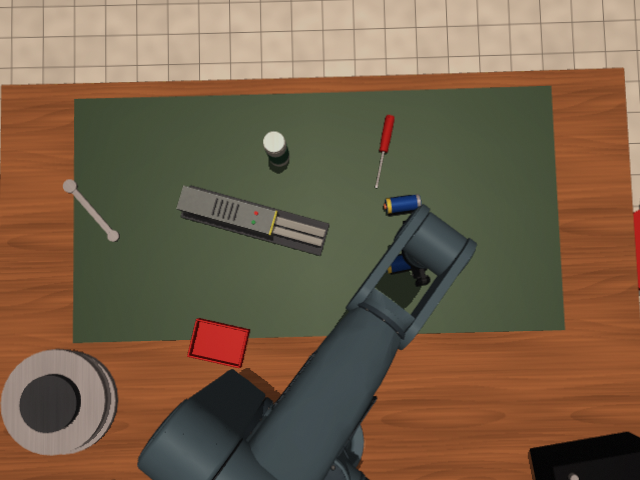

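Emit:
step_arm:
  rotation:
    - [0, 0, 0.002]
    - [0, 0, 0]
    - [0, 0, 0]
    - [0, 0, 0]
  offset:
    - [0.0019, -0.0099, 0]
    - [0, 0, 0.05]
    - [0, 0, 0.05]
    - [0, 0, 0]
  jaw: [-1, -1, -1, -1]

```text
clock: 4.82
position: [0.4541, -0.2157, 0.1283]
eef_rot: [[-0.168, 0.986, -0.006], [0.986, 0.169, 0.005], [0.006, -0.005, -1.0]]
contact_force: [-0.6, 0.6, 0.4]
gripper_width: 0.0856
```

```bash
python3 -c "
from h import *
print(arm.hold_point_z)
go([.4576,-.2226,.06],99.4)
p,d,W=cloud('side')
cv2.imwrite('pics/s2.png',cv2.resize(p[140:280,290:480,::-1],None,fx=4,fy=4,interpolation=cv2.INTER_CUBIC))
p,d,W=cloud('top')
cv2.imwrite('pics/t2.png',cv2.resize(p[180:330,330:480,::-1],None,fx=4,fy=4,interpolation=cv2.INTER_CUBIC))
"
```

```text
0.0187
t 4.825 pos [ 0.4541 -0.2157  0.1283] head 99.7 zax [-0.006  0.005 -1.   ] F [-0.63  0.59  0.38] w 0.0856 q [-39.    8.5 107.2  -0.   64.8 -48.7]
tool offset mm [-7.8  2.7 68.2] rows 1.0999113329678067 turn z 0.005245983188716018
```

Emit:
step_arm:
  rotation:
    - [0, 0, 0]
    - [0, 0, 0]
  offset:
    - [0, 0, 0]
    - [0, 0, 0]
  jaw: [-1, -1]

```text
clock: 5.18
position: [0.4582, -0.2197, 0.1333]
eef_rot: [[-0.167, 0.986, 0.003], [0.986, 0.167, -0.002], [-0.003, 0.002, -1.0]]
contact_force: [-0.3, -0.4, 0.4]
gripper_width: 0.0853
```

View pics/s2.png

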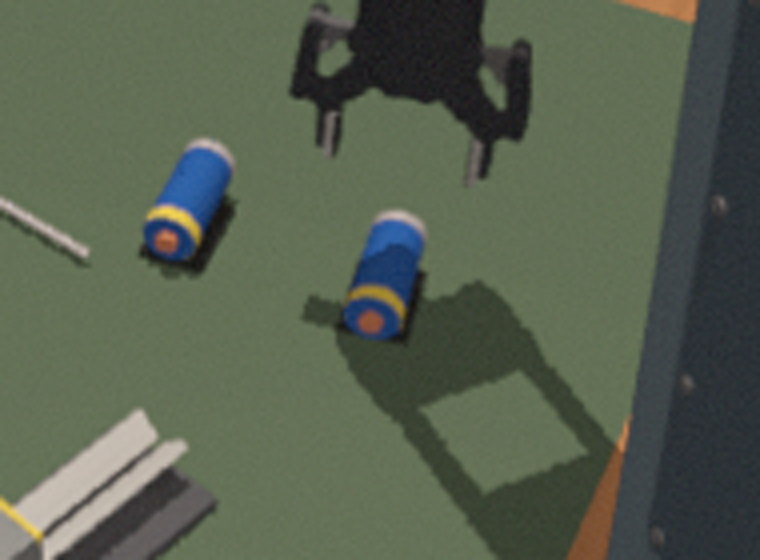

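```bash
python3 -c "
from h import *
go([.4576,-.2226,.06],99.4)
"
```

```text
t 5.175 pos [ 0.4582 -0.2197  0.1333] head 99.64 zax [ 0.003 -0.002 -1.   ] F [-0.27 -0.44  0.41] w 0.0853 q [-39.    8.3 106.7  -0.   64.8 -48.7]
tool offset mm [-2.6 -1.2 73.3] rows 1.1736205701509683 turn z 0.0041079573550343185
```

Emit:
step_arm:
  rotation:
    - [0, 0, 0.004]
    - [0, 0, 0]
    - [0, 0, 0]
  offset:
    - [-0.0015, -0.001, 0.036]
    - [0, 0, 0.035]
    - [0, 0, 0]
  jaw: [-1, -1, -1]

```text
clock: 5.55
position: [0.455, -0.2195, 0.0588]
eef_rot: [[-0.163, 0.987, -0.004], [0.987, 0.163, 0.003], [0.003, -0.003, -1.0]]
contact_force: [-0.7, -0.2, -0.5]
gripper_width: 0.0854
```

```bash
python3 -c "
from h import *
go([.4576,-.2226,.02],99.4)
p,d,W=cloud('side')
cv2.imwrite('pics/s3.png',cv2.resize(p[140:280,290:480,::-1],None,fx=4,fy=4,interpolation=cv2.INTER_CUBIC))
go([.4576,-.2226,.02],99.4)
"
```

```text
t 5.55 pos [ 0.455  -0.2195  0.0588] head 99.39 zax [-0.004  0.003 -1.   ] F [-0.67 -0.17 -0.52] w 0.0854 q [-39.2  15.1 108.9  -0.   56.2 -48.6]
tool offset mm [-3.6  2.2 38.7] rows 0.6236995657818065 turn z -0.00015405776918671197
t 5.6 pos [ 0.4562 -0.2204  0.0604] head 99.39 zax [-0.001  0.001 -1.   ] F [-0.34 -0.26  0.04] w 0.0853 q [-39.2  15.  108.8  -0.   56.3 -48.6]
tool offset mm [-2.4  1.1 40.4] rows 0.6476692470687263 turn z -9.58221846921057e-05
```

View pics/s3.png

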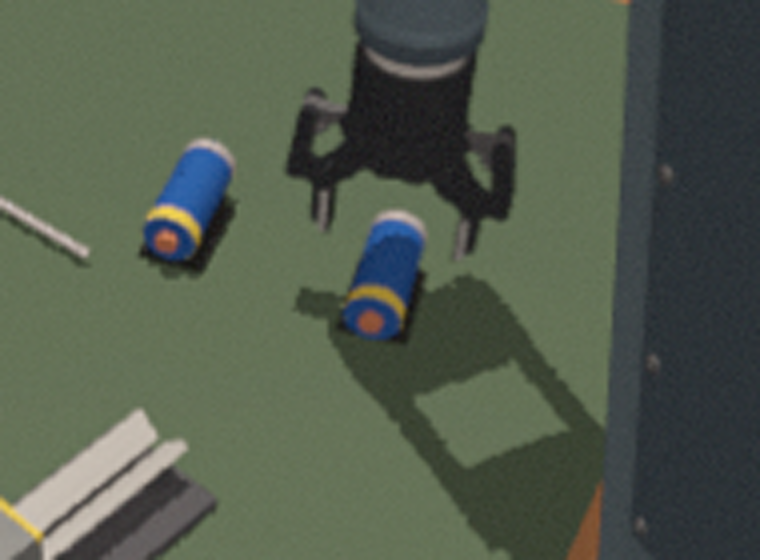

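Emit:
step_arm:
  rotation:
    - [0, 0, 0]
    - [0, 0, 0]
    - [0, 0, 0]
    - [0, 0, 0]
  offset:
    - [-0.002, 0.001, 0.02]
    - [0, 0, 0.02]
    - [0, 0, 0]
    - [0, 0, 0]
  jaw: [-1, -1, -1, -1]

```text
clock: 6.1
position: [0.4589, -0.2233, 0.0221]
eef_rot: [[-0.163, 0.987, 0.002], [0.987, 0.163, -0.002], [-0.002, 0.002, -1.0]]
contact_force: [-0.2, -0.7, 1.1]
gripper_width: 0.0853
```

Emit:
step_arm:
  rotation:
    - [0, 0, 0]
    - [0, 0, 0]
    - [0, 0, 0]
    - [0, 0, 0]
    - [0, 0, 0]
    - [0, 0, 0]
  offset:
    - [0, 0, 0]
    - [0, 0, 0]
    - [0, 0, 0]
    - [0, 0, 0]
    - [0, 0, 0]
    - [0, 0, 0]
  jaw: [1, 1, 1, 1, 1, 1]
  grip_force: 35

```text
clock: 6.85
position: [0.4576, -0.2227, 0.021]
eef_rot: [[-0.164, 0.986, -0.001], [0.986, 0.164, -0.0], [-0.0, -0.001, -1.0]]
contact_force: [-3.9, 0.9, 6.8]
gripper_width: 0.0383
```

```bash
python3 -c "
from h import *
go([.4576,-.2226,.02],99.4)
p,d,W=cloud('side')
cv2.imwrite('pics/s4.png',cv2.resize(p[140:280,290:480,::-1],None,fx=4,fy=4,interpolation=cv2.INTER_CUBIC))
"
```

```text
t 6.85 pos [ 0.4576 -0.2227  0.021 ] head 99.43 zax [-0.001 -0.    -1.   ] F [-3.93  0.91  6.82] w 0.0383 q [-3.930e+01  1.940e+01  1.091e+02 -1.000e-01  5.160e+01 -4.870e+01]
tool offset mm [0.1 0.  1. ] rows 0.015731756009097115 turn z 0.0005678612731594541
```

View pics/s4.png

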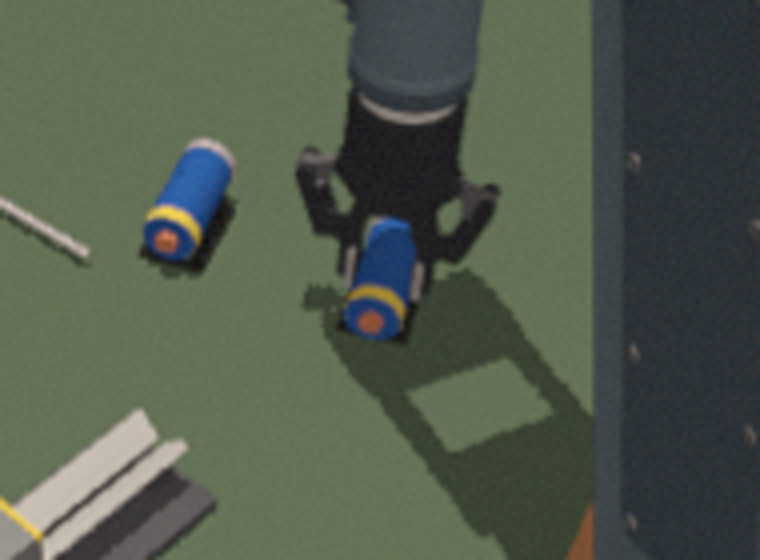

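```bash
python3 -c "
from h import *
def tr(P): 
    q=proj(P,'side'); return ((q-[290,140])*4).round(0).tolist()
h=np.radians(99.4); y=np.array([np.sin(h),-np.cos(h),0]); x=np.array([np.cos(h),np.sin(h),0])
T=np.array([.4562,-.2204,.0600])
for dz in (0,.005,.01,.015): print('open',dz,tr([T+[0,0,dz]+y*.0427,T+[0,0,dz]-y*.0427]), tr([T+[0,0,dz]+y*.0427+x*.011,T+[0,0,dz]-y*.0427+x*.011]))
T=np.array([.4576,-.2227,.0210])
for dz in (-.009,-.005,0,.005,.01,.015): print('shut',dz,tr([T+[0,0,dz]+y*.0192+x*.011,T+[0,0,dz]-y*.0192+x*.011]))
"; python3 - <<'E'
import cv2
a=cv2.imread('pics/s3.png');b=cv2.imread('pics/s4.png')
c=cv2.hconcat([a[150:350,250:530],b[150:350,250:530]])
cv2.imwrite('pics/cmp.png',cv2.resize(c,None,fx=1.42,fy=1.42))
cv2.imwrite('pics/b.png',cv2.resize(b[180:360,300:480],None,fx=3.3,fy=3.3))
E
```

```text
open 0 [[325.0, 237.0], [448.0, 264.0]] [[321.0, 248.0], [445.0, 275.0]]
open 0.005 [[326.0, 232.0], [449.0, 259.0]] [[322.0, 243.0], [446.0, 270.0]]
open 0.01 [[326.0, 227.0], [450.0, 254.0]] [[322.0, 237.0], [447.0, 265.0]]
open 0.015 [[327.0, 221.0], [451.0, 248.0]] [[323.0, 232.0], [448.0, 259.0]]
shut -0.009 [[349.0, 302.0], [403.0, 314.0]]
shut -0.005 [[349.0, 298.0], [403.0, 310.0]]
shut 0 [[350.0, 293.0], [404.0, 305.0]]
shut 0.005 [[351.0, 288.0], [405.0, 300.0]]
shut 0.01 [[351.0, 283.0], [405.0, 295.0]]
shut 0.015 [[352.0, 278.0], [406.0, 290.0]]
```

View pics/cmp.png

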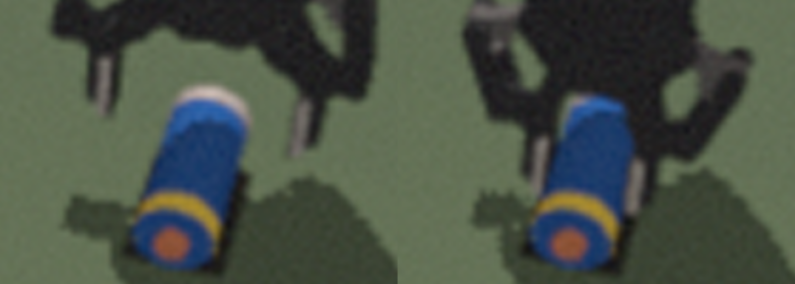

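View pics/b.png

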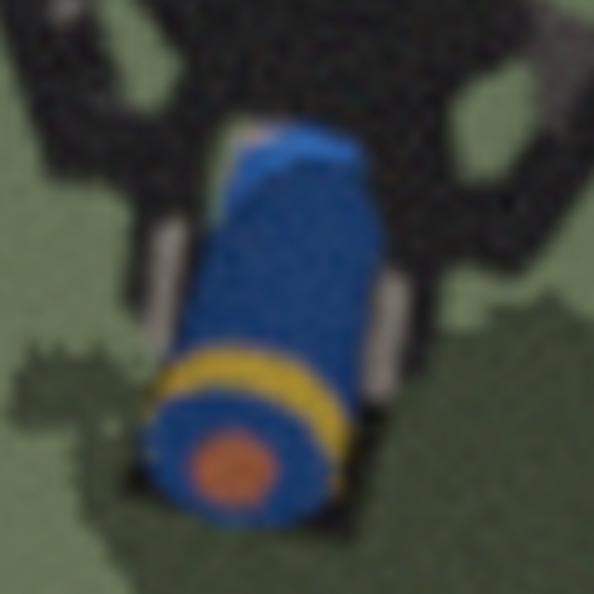

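Emit:
step_arm:
  rotation:
    - [0, 0, 0]
    - [0, 0, 0]
    - [0, 0, 0]
    - [0, 0, 0]
    - [0, 0, 0]
    - [0, 0, 0]
  offset:
    - [0, 0, -0.01]
    - [0, 0, -0.02]
    - [0, 0, -0.04]
    - [0, 0, -0.04]
    - [0, 0, 0]
    - [0, 0, 0]
  jaw: [1, 1, 1, 1, 1, 1]

```text
clock: 7.65
position: [0.4571, -0.2219, 0.1295]
eef_rot: [[-0.163, 0.987, -0.001], [0.987, 0.163, 0.001], [0.001, -0.001, -1.0]]
contact_force: [1.0, -1.3, -2.3]
gripper_width: 0.0386
```

```bash
python3 -c "
from h import *
go([.5467,.0423,.131],73.05)
p,d,W=cloud('side')
cv2.imwrite('pics/s5.png',cv2.resize(p[100:280,290:480,::-1],None,fx=3.2,fy=3.2,interpolation=cv2.INTER_CUBIC))
"
```

```text
t 7.65 pos [ 0.4571 -0.2219  0.1295] head 99.4 zax [-0.001  0.001 -1.   ] F [ 1.04 -1.26 -2.29] w 0.0386 q [-39.3   8.8 106.7   0.   64.7 -48.7]
tool offset mm [246.  131.5  -1.3] rows 4.463647408466919 turn z 0.4598309017179597
```

View pics/s5.png

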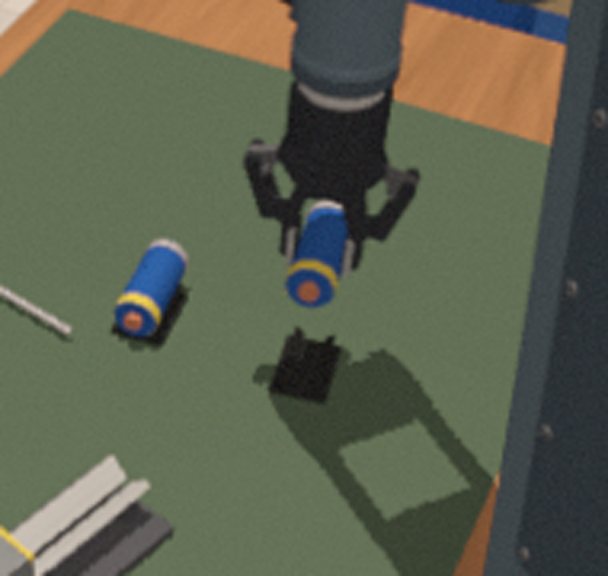

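Emit:
step_arm:
  rotation:
    - [0, 0, 0.153]
    - [0, 0, 0.153]
    - [0, 0, 0.154]
    - [0, 0, 0]
    - [0, 0, 0]
    - [0, 0, 0]
    - [0, 0, 0]
    - [0, 0, 0]
  offset:
    - [0, 0, 0]
    - [0, 0, 0]
    - [0, 0, 0]
    - [0.055, 0.002, 0]
    - [0.055, 0.002, 0]
    - [0.055, 0.002, 0]
    - [0.055, 0.002, 0]
    - [0.055, 0.002, 0]
  jaw: [1, 1, 1, 1, 1, 1, 1, 1]

```text
clock: 8.7
position: [0.5466, 0.0396, 0.1282]
eef_rot: [[0.292, 0.956, -0.003], [0.956, -0.292, 0.0], [-0.001, -0.003, -1.0]]
contact_force: [0.3, -0.5, -2.8]
gripper_width: 0.0388
```

Emit:
step_arm:
  rotation:
    - [0, 0, 0]
    - [0, 0, 0]
    - [0, 0, 0]
  offset:
    - [0, 0, 0]
    - [0, 0, 0]
    - [0, 0, 0]
  jaw: [1, 1, 1]

```text
clock: 9.07
position: [0.5468, 0.0366, 0.1294]
eef_rot: [[0.293, 0.956, -0.002], [0.956, -0.293, -0.0], [-0.001, -0.002, -1.0]]
contact_force: [-0.5, -0.3, -1.8]
gripper_width: 0.0387
```

```bash
python3 -c "
from h import *
go([.5467-.0009,.0423-.0028,.131],73.05)
for n in ('side','top'):
    p,d,W=cloud(n)
    cv2.imwrite('pics/%s6.png'%n,p[:,:,::-1])
    for l in ('button_a','tail_a','mid_a','mouth','trough'):
        print(n,l,[(round(x['p'],2),np.round(x['centre'],4)) for x in spotter.landmark_of(l,n)][:2])
go([.5467-.0009,.0423-.0028,.131],73.05)
"
```

```text
t 9.075 pos [0.5468 0.0366 0.1294] head 72.95 zax [-0.002 -0.    -1.   ] F [-0.55 -0.28 -1.75] w 0.0387 q [ -8.6  13.6 100.9  -0.   65.6   8.5]
tool offset mm [ 2.5 -1.8 -1.6] rows 0.05526178612853695 turn z -0.0017682485384932093
side button_a [(0.63, array([ 0.6085, -0.1827,  0.0332])), (0.6, array([0.5619, 0.0847, 0.1363]))]
side tail_a [(0.91, array([ 0.6186, -0.2788,  0.0315])), (0.71, array([ 0.5334, -0.0049,  0.137 ]))]
side mid_a [(0.83, array([0.5462, 0.0393, 0.1359])), (0.67, array([ 0.6147, -0.2297,  0.0327]))]
side mouth []
side trough [(0.71, array([0.5509, 0.042 , 0.0642]))]
top button_a [(0.56, array([ 0.6037, -0.1805,  0.0324]))]
top tail_a [(0.58, array([ 0.6232, -0.2773,  0.0308]))]
top mid_a [(0.6, array([ 0.6124, -0.2317,  0.0315])), (0.6, array([0.5633, 0.1062, 0.0613]))]
top mouth [(0.89, array([0.5609, 0.1064, 0.0611]))]
top trough [(0.94, array([0.5447, 0.0396, 0.064 ]))]
t 9.675 pos [0.5475 0.0377 0.1303] head 73.04 zax [ 0. -0. -1.] F [-0.56  1.19 -2.12] w 0.0385 q [ -8.5  13.5 100.8  -0.   65.6   8.5]
tool offset mm [ 1.2 -2.2 -0.7] rows 0.04157444266836923 turn z -0.00020767172856146616
```

View pics/side6.png

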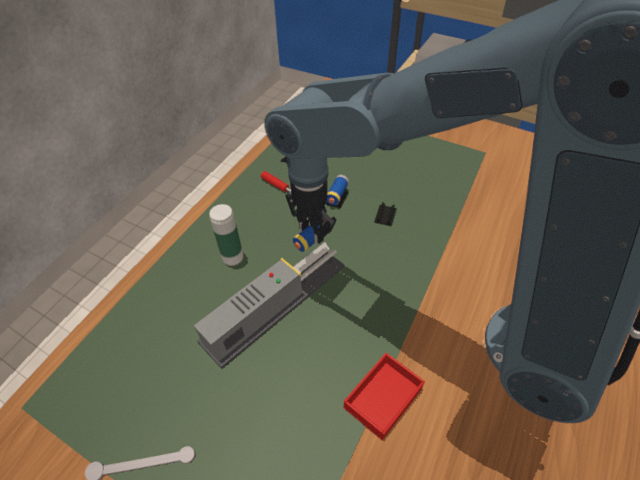

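View pics/top6.png

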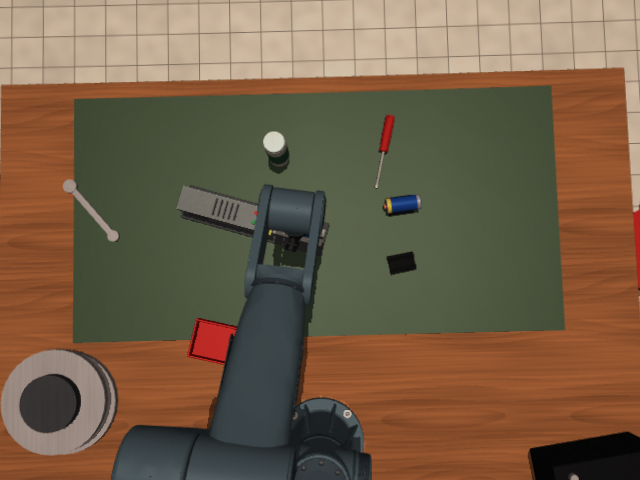

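Emit:
step_arm:
  rotation:
    - [0, 0, 0]
    - [0, 0, 0]
    - [0, 0, 0]
    - [0, 0, 0]
    - [0, 0, 0]
  offset:
    - [0.001, -0.002, 0.025]
    - [0, 0, 0.03]
    - [0, 0, 0.015]
    - [0, 0, 0]
    - [0, 0, 0]
  jaw: [1, 1, 1, 1, 1]

```text
clock: 10.3
position: [0.5469, 0.0391, 0.0613]
eef_rot: [[0.292, 0.957, 0.002], [0.957, -0.292, -0.0], [0.0, 0.002, -1.0]]
contact_force: [-0.4, 0.1, -2.0]
gripper_width: 0.0385
```

```bash
python3 -c "
from h import *
go([.5467-.0009,.0423-.0028,.052],73.05)
p,d,W=cloud('side')
cv2.imwrite('pics/s7.png',cv2.resize(p[160:300,250:400,::-1],None,fx=4,fy=4,interpolation=cv2.INTER_CUBIC))
"
```

```text
t 10.3 pos [0.5469 0.0391 0.0613] head 73.04 zax [ 0.002 -0.    -1.   ] F [-0.35  0.14 -2.03] w 0.0385 q [ -8.3  19.3 102.9   0.   57.7   8.6]
tool offset mm [ 0.  -1.1  9.3] rows 0.15041996127049637 turn z -0.00014457039668532977
```

View pics/s7.png

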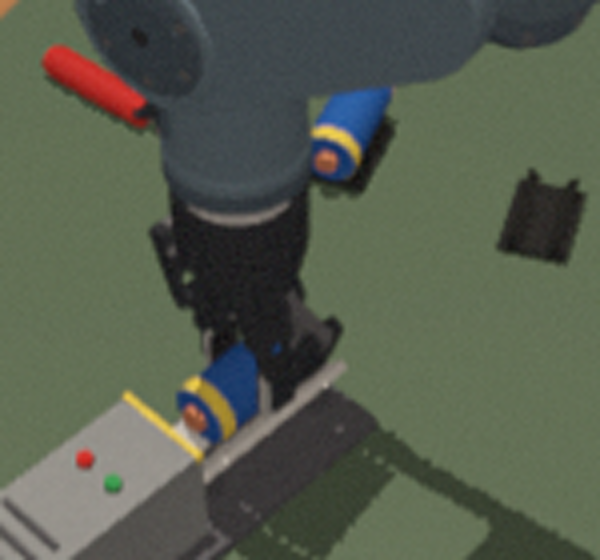

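Emit:
step_arm:
  rotation:
    - [0, 0, 0]
    - [0, 0, 0]
    - [0, 0, 0]
    - [0, 0, 0]
    - [0, 0, 0]
  offset:
    - [0, -0.0007, 0.002]
    - [0, 0, 0.002]
    - [0, 0, 0.002]
    - [0, 0, 0]
    - [0, 0, 0]
  jaw: [1, 1, 1, 1, 1]

```text
clock: 10.98
position: [0.5453, 0.0394, 0.0543]
eef_rot: [[0.292, 0.957, -0.0], [0.957, -0.292, -0.0], [-0.0, -0.0, -1.0]]
contact_force: [-0.4, -0.7, -1.6]
gripper_width: 0.0389
```

Emit:
step_arm:
  rotation:
    - [0, 0, 0]
    - [0, 0, 0]
    - [0, 0, 0]
    - [0, 0, 0]
  offset:
    - [0, 0, 0.001]
    - [0, 0, 0.001]
    - [0, 0, 0]
    - [0, 0, 0]
  jaw: [1, 1, 1, 1]

```text
clock: 11.48
position: [0.5452, 0.0395, 0.0523]
eef_rot: [[0.292, 0.957, -0.0], [0.957, -0.292, 0.0], [-0.0, -0.0, -1.0]]
contact_force: [0.0, 0.1, -2.3]
gripper_width: 0.0387
```

Emit:
step_arm:
  rotation:
    - [0, 0, 0]
    - [0, 0, 0]
    - [0, 0, 0]
    - [0, 0, 0]
  offset:
    - [0, 0, 0.001]
    - [0, 0, 0.001]
    - [0, 0, 0]
    - [0, 0, 0]
  jaw: [1, 1, 1, 1]

```text
clock: 11.98
position: [0.5452, 0.0395, 0.0504]
eef_rot: [[0.292, 0.957, -0.0], [0.957, -0.292, 0.0], [0.0, -0.0, -1.0]]
contact_force: [-0.8, 0.4, -0.2]
gripper_width: 0.0387
```

Emit:
step_arm:
  rotation:
    - [0, 0, 0]
    - [0, 0, 0]
    - [0, 0, 0]
    - [0, 0, 0]
    - [0, 0, 0]
    - [0, 0, 0]
  offset:
    - [0, 0, 0.0005]
    - [0, 0, 0]
    - [0, 0, 0]
    - [0, 0, 0]
    - [0, 0, 0]
    - [0, 0, 0]
  jaw: [1, 0.7, 0.2, -0.3, -0.5, -0.5]

```text
clock: 12.72
position: [0.5453, 0.0394, 0.0497]
eef_rot: [[0.292, 0.956, 0.0], [0.956, -0.292, -0.0], [-0.0, 0.0, -1.0]]
contact_force: [0.5, 0.3, 0.8]
gripper_width: 0.0638
```

Emit:
step_arm:
  rotation:
    - [0, 0, 0]
    - [0, 0, 0]
    - [0, 0, 0]
    - [0, 0, 0]
    - [0, 0, 0]
  offset:
    - [0, 0, -0.02]
    - [0, 0, -0.04]
    - [0, 0, -0.04]
    - [0, 0, 0]
    - [0, 0, 0]
  jaw: [-0.5, -0.5, -0.5, -0.5, -0.5]

```text
clock: 13.35
position: [0.5449, 0.0395, 0.1493]
eef_rot: [[0.292, 0.956, -0.0], [0.956, -0.292, 0.0], [-0.0, -0.0, -1.0]]
contact_force: [-1.3, 0.8, 0.2]
gripper_width: 0.0641
```

```bash
python3 -c "
from h import *
a=np.array([.2915,.9566]); m=np.array([.5656,.1045])
go(list(m-a*.145)+[.15],73.05)
p,d,W=cloud('side')
cv2.imwrite('pics/s8.png',cv2.resize(p[160:300,250:400,::-1],None,fx=4,fy=4,interpolation=cv2.INTER_CUBIC))
"
```

```text
t 13.35 pos [0.5449 0.0395 0.1493] head 73.04 zax [-0.  0. -1.] F [-1.3   0.8   0.18] w 0.0641 q [ -8.3  11.8 100.4  -0.   67.8   8.7]
tool offset mm [-76.8   0.9  -0.7] rows 1.2283808965804623 turn z -0.00023571727436551512
```

View pics/s8.png

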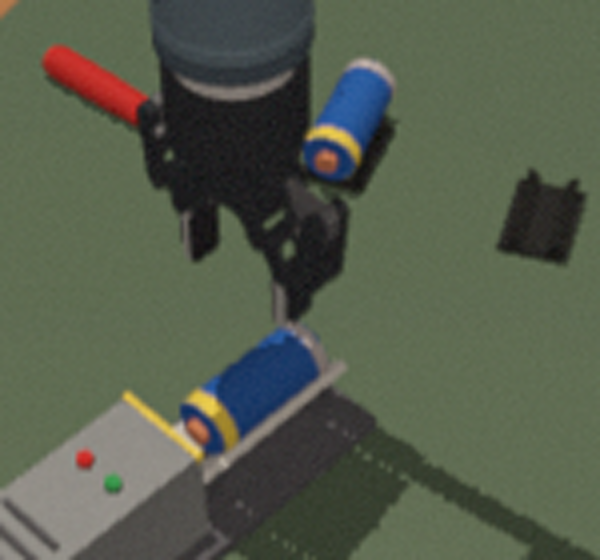

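Emit:
step_arm:
  rotation:
    - [0, 0, 0]
    - [0, 0, 0]
    - [0, 0, 0]
    - [0, 0, 0]
    - [0, 0, 0]
    - [0, 0, 0]
    - [0, 0, 0]
  offset:
    - [-0.039, 0.0005, 0]
    - [-0.038, 0.0004, 0]
    - [0, 0, 0.04]
    - [0, 0, 0.04]
    - [0, 0, 0.017]
    - [0, 0, 0]
    - [0, 0, 0]
  jaw: [1, 1, 1, 1, 1, 1, 1]

```text
clock: 14.28
position: [0.5246, -0.0346, 0.0539]
eef_rot: [[0.291, 0.957, 0.002], [0.957, -0.291, -0.001], [-0.0, 0.002, -1.0]]
contact_force: [-0.6, 0.1, 0.2]
gripper_width: 0.0004
```

```bash
cat >> h.py <<'E'
A=np.array([.2915,.9566]); M=np.array([.5656,.1045])
def st():
    s=get_state();r=s['position'][:2]-M
    print("t",round(s['clock'],2),"x_ch",(r@A*1000).round(1),"lat",(r@[A[1],-A[0]]*1000).round(1),"z",(s['position'][2]*1000).round(1),"Fax",(s['contact_force'][:2]@A).round(2),"F",s['contact_force'].round(1),"w",round(s['gripper_width'],4))
E
python3 -c "
from h import *
st()
p,d,W=cloud('side')
cv2.imwrite('pics/s9.png',cv2.resize(p[160:300,250:400,::-1],None,fx=4,fy=4,interpolation=cv2.INTER_CUBIC))
st()"
```

```text
t 14.28 x_ch -145.0 lat 1.4 z 53.9 Fax -0.05 F [-0.6  0.1  0.2] w 0.0004
t 14.32 x_ch -145.0 lat 1.6 z 54.2 Fax 0.26 F [ 0.   0.3 -0.2] w 0.0
```

View pics/s9.png

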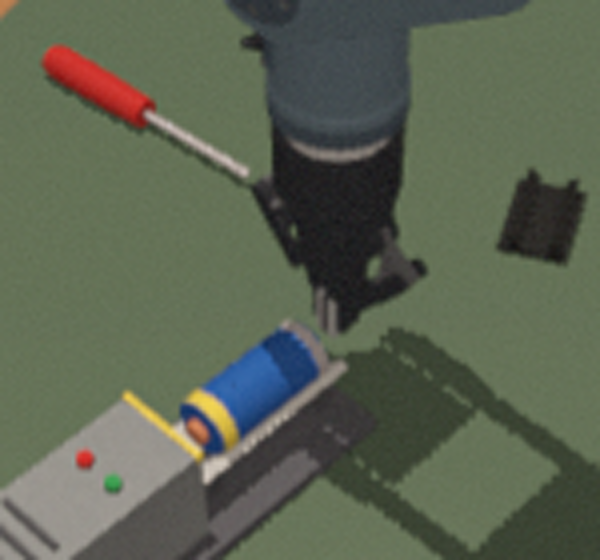

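Emit:
step_arm:
  rotation:
    - [0, 0, 0]
    - [0, 0, 0]
    - [0, 0, 0]
    - [0, 0, 0]
    - [0, 0, 0]
    - [0, 0, 0]
  offset:
    - [0.007, -0.001, 0.001]
    - [0.007, 0, 0]
    - [0.007, 0, 0]
    - [0.007, 0, 0]
    - [0.007, 0, 0]
    - [0.007, 0, 0]
  jaw: [1, 1, 1, 1, 1, 1]

```text
clock: 15.08
position: [0.5353, 0.0063, 0.0519]
eef_rot: [[0.292, 0.957, 0.001], [0.957, -0.292, -0.0], [-0.0, 0.001, -1.0]]
contact_force: [0.9, -2.2, 3.3]
gripper_width: 0.0002
```

```bash
python3 -c "
from h import *
st()"
```

```text
t 15.07 x_ch -102.8 lat -0.3 z 51.9 Fax -1.84 F [ 0.9 -2.2  3.3] w 0.0002
```

Emit:
step_arm:
  rotation:
    - [0, 0, 0]
    - [0, 0, 0]
    - [0, 0, 0]
    - [0, 0, 0]
    - [0, 0, 0]
    - [0, 0, 0]
    - [0, 0, 0]
    - [0, 0, 0]
  offset:
    - [0.009, 0, -0.001]
    - [0.009, 0, 0]
    - [0.009, 0, 0]
    - [0.009, 0, 0]
    - [0.009, 0, 0]
    - [0.009, 0, 0]
    - [0.009, 0, 0]
    - [0.009, 0, 0]
  jaw: [1, 1, 1, 1, 1, 1, 1, 1]

```text
clock: 16.08
position: [0.5561, 0.0754, 0.0527]
eef_rot: [[0.292, 0.957, -0.0], [0.957, -0.292, -0.0], [-0.0, -0.0, -1.0]]
contact_force: [0.1, -1.6, -0.5]
gripper_width: -0.0001
```

Emit:
step_arm:
  rotation:
    - [0, 0, 0]
    - [0, 0, 0]
    - [0, 0, 0]
    - [0, 0, 0]
    - [0, 0, 0]
  offset:
    - [0.004, 0, 0]
    - [0.004, 0, 0]
    - [0.004, 0, 0]
    - [0, 0, 0]
    - [0, 0, 0]
  jaw: [1, 1, 1, 1, 1]

```text
clock: 16.7
position: [0.5596, 0.0864, 0.0528]
eef_rot: [[0.292, 0.956, 0.0], [0.956, -0.292, 0.0], [0.0, 0.0, -1.0]]
contact_force: [0.1, -0.3, -0.2]
gripper_width: 0.0001
```

```bash
python3 -c "
from h import *
st()
p,d,W=cloud('side')
cv2.imwrite('pics/s10.png',cv2.resize(p[160:300,250:400,::-1],None,fx=4,fy=4,interpolation=cv2.INTER_CUBIC))
for l in ('tail_a','button_a'):
    print(l,[(round(x['p'],2),np.round(x['centre'],4),(np.array(x['centre'][:2])-M)@A) for x in spotter.landmark_of(l,'side')][:3])
st()"
```

```text
t 16.7 x_ch -19.0 lat -0.5 z 52.8 Fax -0.25 F [ 0.1 -0.3 -0.2] w 0.0001
tail_a []
button_a [(0.55, array([ 0.6076, -0.1801,  0.0326]), np.float64(-0.26000536))]
t 16.85 x_ch -19.2 lat -0.5 z 52.8 Fax -1.19 F [-1.1 -0.9 -0.8] w 0.0002
```

View pics/s10.png

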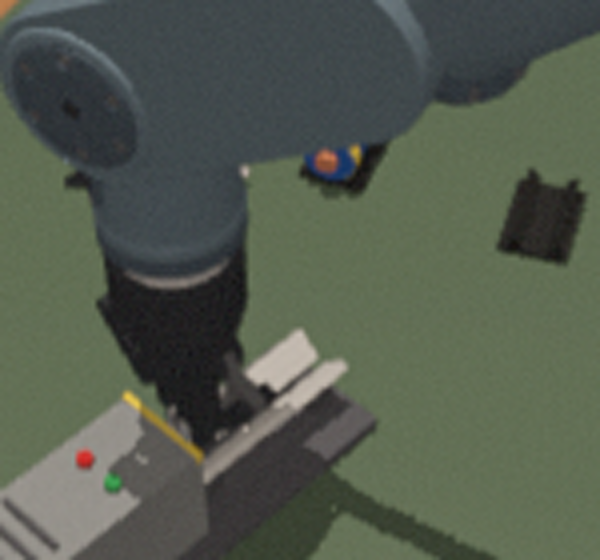

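Emit:
step_arm:
  rotation:
    - [0, 0, 0]
    - [0, 0, 0]
    - [0, 0, 0]
    - [0, 0, 0]
    - [0, 0, 0]
  offset:
    - [0.002, 0, 0]
    - [0.001, 0, 0]
    - [0.001, 0, 0]
    - [0.001, 0, 0]
    - [0, 0, 0]
  jaw: [1, 1, 1, 1, 1]

```text
clock: 17.48
position: [0.561, 0.0912, 0.0528]
eef_rot: [[0.292, 0.957, 0.0], [0.957, -0.292, 0.0], [0.0, 0.0, -1.0]]
contact_force: [0.2, -1.1, -0.4]
gripper_width: 0.0
```

```bash
python3 -c "
from h import *
st()"
```

```text
t 17.48 x_ch -14.1 lat -0.5 z 52.8 Fax -1.03 F [ 0.2 -1.1 -0.4] w 0.0
```

Emit:
step_arm:
  rotation:
    - [0, 0, 0]
    - [0, 0, 0]
    - [0, 0, 0]
    - [0, 0, 0]
    - [0, 0, -0.14]
    - [0, 0, -0.14]
    - [0, 0, -0.13]
  offset:
    - [-0.01, 0, 0]
    - [-0.04, 0, -0.05]
    - [-0.04, 0, -0.05]
    - [-0.04, 0, -0.04]
    - [0, 0, 0]
    - [0, 0, 0]
    - [0, 0, 0]
  jaw: [1, 1, 1, -1, -1, -1, -1]

```text
clock: 18.35
position: [0.5233, -0.0319, 0.1906]
eef_rot: [[-0.117, 0.993, 0.0], [0.993, 0.117, 0.0], [0.0, 0.0, -1.0]]
contact_force: [-0.4, -0.1, 0.1]
gripper_width: 0.0724
```

```bash
python3 -c "
from h import *
st()
for n in ('top','side'):
    p,d,W=cloud(n)
    cv2.imwrite('pics/%s11.png'%n,cv2.resize(p[130:330,200:440,::-1],None,fx=3,fy=3,interpolation=cv2.INTER_CUBIC))
    for o in spotter.outline_of('cell_b',n)[:2]:
        m=o['pixels']; Q=W[m]; Q=Q[np.isfinite(Q[:,0])]
        Q=Q[(Q[:,2]>.02)&(Q[:,2]<.065)]
        if len(Q)<50: continue
        r=cv2.minAreaRect((Q[:,:2]*1000).astype(np.float32)); print(n,'cell',round(o['p'],2),len(Q),np.round(r[0],1),np.round(r[1],1),round(r[2],1))
go([.6122,-.2295,.19],96.5)
"
```

```text
t 18.35 x_ch -142.8 lat -0.7 z 190.6 Fax -0.19 F [-0.4 -0.1  0.1] w 0.0724
top cell 0.95 462 [ 613.5 -229.1] [37.9 93.6] 4.7
top cell 0.26 191 [ 808.4 -199.8] [22.7 98.4] 77.1
side cell 0.53 265 [ 608.6 -211.8] [37.3 64.2] 5.8
t 18.55 pos [ 0.5233 -0.0315  0.1903] head 96.36 zax [-0.  0. -1.] F [-0.21  0.02  0.31] w 0.0854 q [-16.4   6.3 101.7   0.   72.1 -22.8]
tool offset mm [-206.6   66.4    0.3] rows 3.4717407511180913 turn z -0.0024165634365823684
```

View pics/top11.png

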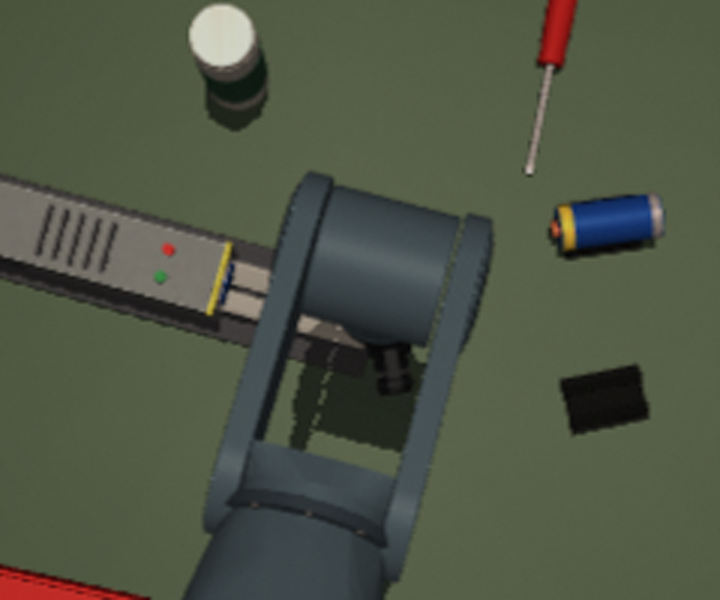

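View pics/side11.png

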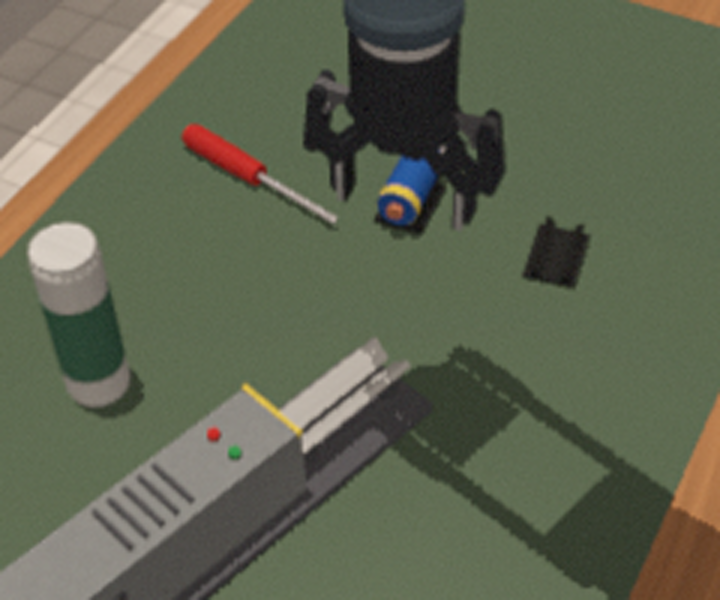

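Emit:
step_arm:
  rotation:
    - [0, 0, 0.0185]
    - [0, 0, 0]
    - [0, 0, 0]
    - [0, 0, 0]
    - [0, 0, 0]
    - [0, 0, 0]
    - [0, 0, 0]
    - [0, 0, 0]
  offset:
    - [0, 0, 0]
    - [-0.0513, 0.0176, 0]
    - [-0.0513, 0.0176, 0]
    - [-0.0513, 0.0175, 0]
    - [-0.0513, 0.0175, 0]
    - [0, 0, 0.05]
    - [0, 0, 0.05]
    - [0, 0, 0.02]
  jaw: [-1, -1, -1, -1, -1, -1, -1, -1]

```text
clock: 19.55
position: [0.6108, -0.2278, 0.0665]
eef_rot: [[-0.094, 0.996, -0.005], [0.996, 0.094, 0.003], [0.004, -0.005, -1.0]]
contact_force: [-0.4, 1.1, -0.2]
gripper_width: 0.0852
```

Emit:
step_arm:
  rotation:
    - [0, 0, 0]
    - [0, 0, 0]
  offset:
    - [0, 0, 0]
    - [0, 0, 0]
  jaw: [-1, -1]

```text
clock: 19.8
position: [0.6146, -0.2296, 0.0729]
eef_rot: [[-0.095, 0.995, 0.003], [0.995, 0.095, -0.002], [-0.002, 0.003, -1.0]]
contact_force: [1.0, -0.2, 0.1]
gripper_width: 0.0851
```

```bash
python3 -c "
from h import *
go([.6122,-.2294,.021],95.3)
p,d,W=cloud('side')
cv2.imwrite('pics/s12.png',cv2.resize(p[130:270,260:450,::-1],None,fx=4,fy=4,interpolation=cv2.INTER_CUBIC))
go([.6122,-.2294,.021],95.3)
"
```

```text
t 19.8 pos [ 0.6146 -0.2296  0.0729] head 95.47 zax [ 0.003 -0.002 -1.   ] F [ 1.01 -0.21  0.07] w 0.0851 q [-30.8  29.9  85.9   0.   63.9 -36.3]
tool offset mm [ 0.6 -2.5 51.8] rows 0.830599971348695 turn z 0.0029335940444710907
t 19.85 pos [ 0.6148 -0.2298  0.0732] head 95.48 zax [ 0.004 -0.002 -1.   ] F [-0.32 -0.79  0.21] w 0.0855 q [-30.8  29.9  85.9   0.   63.9 -36.3]
tool offset mm [ 0.7 -2.7 52.2] rows 0.8365942634928767 turn z 0.003104672208556124
```

View pics/s12.png

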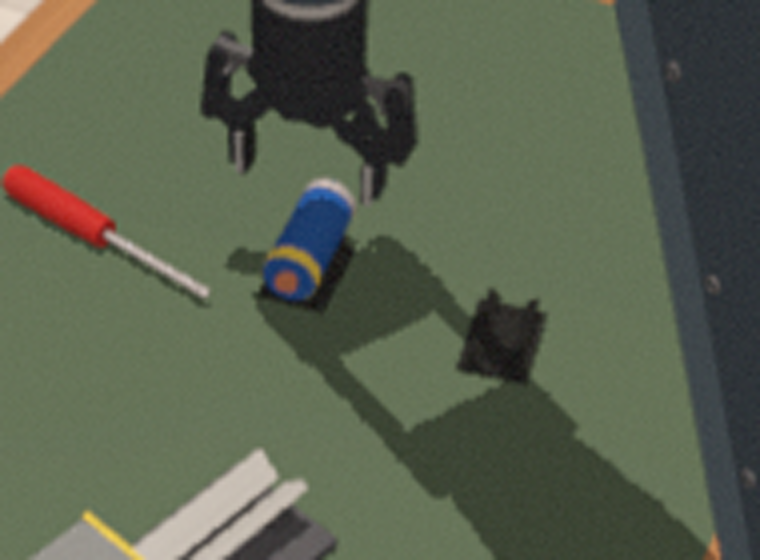

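Emit:
step_arm:
  rotation:
    - [0, 0, 0.003]
    - [0, 0, 0]
    - [0, 0, 0]
    - [0, 0, 0]
  offset:
    - [0.0, -0.0015, 0.025]
    - [0, 0, 0.022]
    - [0, 0, 0]
    - [0, 0, 0]
  jaw: [-1, -1, -1, -1]

```text
clock: 20.35
position: [0.6121, -0.2294, 0.0241]
eef_rot: [[-0.092, 0.996, 0.001], [0.996, 0.092, -0.001], [-0.001, 0.001, -1.0]]
contact_force: [0.9, -0.8, 1.3]
gripper_width: 0.0856
```

Emit:
step_arm:
  rotation:
    - [0, 0, 0]
  offset:
    - [0, 0, 0]
  jaw: [-1]

```text
clock: 20.48
position: [0.6123, -0.2295, 0.0246]
eef_rot: [[-0.092, 0.996, 0.002], [0.996, 0.092, -0.001], [-0.001, 0.002, -1.0]]
contact_force: [0.4, 0.6, -0.0]
gripper_width: 0.0852
```

```bash
python3 -c "
from h import *
go([.6122,-.2294,.021],95.3)
"
```

```text
t 20.475 pos [ 0.6123 -0.2295  0.0246] head 95.3 zax [ 0.002 -0.001 -1.   ] F [ 0.38  0.56 -0.01] w 0.0852 q [-30.9  33.6  86.9  -0.   59.4 -36.2]
tool offset mm [ 0.2 -0.1  3.6] rows 0.05749985887397727 turn z 2.686116730822428e-05
```

Emit:
step_arm:
  rotation:
    - [0, 0, 0]
    - [0, 0, 0]
    - [0, 0, 0]
    - [0, 0, 0]
    - [0, 0, 0]
    - [0, 0, 0]
    - [0, 0, 0]
    - [0, 0, 0]
  offset:
    - [0, 0, 0.003]
    - [0, 0, 0]
    - [0, 0, 0]
    - [0, 0, 0]
    - [0, 0, 0]
    - [0, 0, 0]
    - [0, 0, 0]
    - [0, 0, 0]
  jaw: [-1, -1, 1, 1, 1, 1, 1, 1]
  grip_force: 35

```text
clock: 21.48
position: [0.6129, -0.2293, 0.0213]
eef_rot: [[-0.092, 0.996, 0.003], [0.996, 0.092, -0.001], [-0.001, 0.003, -1.0]]
contact_force: [7.0, 1.6, 1.9]
gripper_width: 0.0385
```

Emit:
step_arm:
  rotation:
    - [0, 0, 0]
    - [0, 0, 0]
    - [0, 0, 0]
    - [0, 0, 0]
    - [0, 0, 0]
    - [0, 0, 0]
  offset:
    - [0, 0, -0.01]
    - [0, 0, -0.02]
    - [0, 0, -0.04]
    - [0, 0, -0.04]
    - [0, 0, 0]
    - [0, 0, 0]
  jaw: [1, 1, 1, 1, 1, 1]

```text
clock: 22.22
position: [0.6108, -0.2289, 0.13]
eef_rot: [[-0.092, 0.996, -0.001], [0.996, 0.092, 0.0], [0.001, -0.001, -1.0]]
contact_force: [0.2, -0.9, -3.0]
gripper_width: 0.0387
```

```bash
python3 -c "
from h import *
go(list(M-A*.069)+[.131],73.05)
p,d,W=cloud('side')
cv2.imwrite('pics/s13.png',cv2.resize(p[100:270,260:450,::-1],None,fx=3.5,fy=3.5,interpolation=cv2.INTER_CUBIC))
"
```

```text
t 22.225 pos [ 0.6108 -0.2289  0.13  ] head 95.29 zax [-0.001  0.    -1.   ] F [ 0.25 -0.93 -3.02] w 0.0387 q [-30.9  25.6  84.8  -0.   69.7 -36.2]
tool offset mm [272.3 -40.3  -0.8] rows 4.403639391036367 turn z 0.3882027092357531
```

View pics/s13.png

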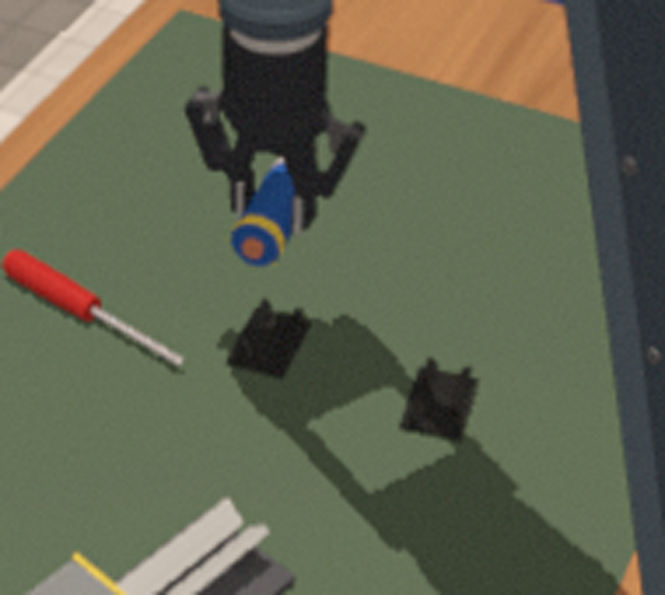

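Emit:
step_arm:
  rotation:
    - [0, 0, 0.13]
    - [0, 0, 0.13]
    - [0, 0, 0.128]
    - [0, 0, 0]
    - [0, 0, 0]
    - [0, 0, 0]
    - [0, 0, 0]
    - [0, 0, 0]
  offset:
    - [0, 0, 0]
    - [0, 0, 0]
    - [0, 0, 0]
    - [0.0474, -0.0281, 0]
    - [0.0474, -0.0281, 0]
    - [0.0474, -0.0281, 0]
    - [0.0473, -0.0281, 0]
    - [0.0473, -0.028, 0]
  jaw: [1, 1, 1, 1, 1, 1, 1, 1]

```text
clock: 23.28
position: [0.5441, 0.04, 0.1286]
eef_rot: [[0.292, 0.957, -0.003], [0.957, -0.292, 0.001], [-0.001, -0.003, -1.0]]
contact_force: [0.7, -0.2, -2.4]
gripper_width: 0.0387
```

Emit:
step_arm:
  rotation:
    - [0, 0, 0]
    - [0, 0, 0]
    - [0, 0, 0]
    - [0, 0, 0]
  offset:
    - [0, 0, 0]
    - [0, 0, 0]
    - [0, 0, 0]
    - [0, 0, 0]
  jaw: [1, 1, 1, 1]

```text
clock: 23.78
position: [0.5463, 0.0372, 0.1302]
eef_rot: [[0.293, 0.956, -0.0], [0.956, -0.293, -0.0], [-0.0, -0.0, -1.0]]
contact_force: [-0.0, 0.1, -1.3]
gripper_width: 0.0386
```

```bash
python3 -c "
from h import *
go(list(M-A*.069)+[.062],73.05)
st()
for l in ('button_b','tail_b','mid_b'):
        p,d=cams.read_camera('side'); print(l,[(round(x['p'],2),np.round(x['centre'],4)) for x in spotter.landmark_of(l,'side')][:2])
cv2.imwrite('pics/s14.png',cv2.resize(p[140:300,230:400,::-1],None,fx=3.5,fy=3.5,interpolation=cv2.INTER_CUBIC))
go(list(M-A*.069)+[.062],73.05)
st()
"
```

```text
t 23.775 pos [0.5463 0.0372 0.1302] head 72.97 zax [-0. -0. -1.] F [-0.01  0.09 -1.26] w 0.0386 q [ -8.5  13.4 101.   -0.   65.6   8.5]
tool offset mm [ 1.  -1.2 68.2] rows 1.0907190818679988 turn z -0.0014646163009081814
t 23.77 x_ch -70.0 lat 1.2 z 130.2 Fax 0.08 F [-0.   0.1 -1.3] w 0.0386
button_b [(0.55, array([0.5621, 0.0821, 0.1397]))]
tail_b []
mid_b [(0.77, array([0.5454, 0.034 , 0.1394]))]
t 24.075 pos [0.5462 0.0381 0.1304] head 73.04 zax [ 0.  0. -1.] F [ 0.22  0.22 -2.43] w 0.0384 q [ -8.4  13.4 101.    0.   65.6   8.5]
tool offset mm [ 0.2 -0.8 68.4] rows 1.094878461935146 turn z -0.00011709528461907018
t 24.07 x_ch -69.2 lat 0.8 z 130.4 Fax 0.27 F [ 0.2  0.2 -2.4] w 0.0384
```

View pics/s14.png

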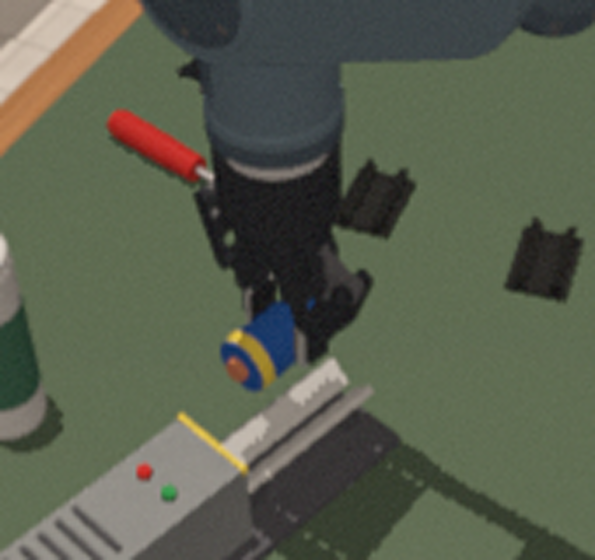

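Emit:
step_arm:
  rotation:
    - [0, 0, 0]
    - [0, 0, 0]
    - [0, 0, 0]
    - [0, 0, 0]
    - [0, 0, 0]
  offset:
    - [0, -0.001, 0.025]
    - [0, 0, 0.03]
    - [0, 0, 0.015]
    - [0, 0, 0]
    - [0, 0, 0]
  jaw: [1, 1, 1, 1, 1]

```text
clock: 24.7
position: [0.5461, 0.0385, 0.0614]
eef_rot: [[0.291, 0.957, 0.002], [0.957, -0.291, -0.0], [0.0, 0.002, -1.0]]
contact_force: [0.4, 0.2, -0.5]
gripper_width: 0.0388
```

Emit:
step_arm:
  rotation:
    - [0, 0, 0]
    - [0, 0, 0]
    - [0, 0, 0]
    - [0, 0, 0]
    - [0, 0, 0]
    - [0, 0, 0]
  offset:
    - [0, 0, 0.002]
    - [0, 0, 0.002]
    - [0, 0, 0.002]
    - [0, 0, 0.001]
    - [0, 0, 0]
    - [0, 0, 0]
  jaw: [1, 1, 1, 1, 1, 1]

```text
clock: 25.45
position: [0.5452, 0.0386, 0.0534]
eef_rot: [[0.291, 0.957, 0.0], [0.957, -0.291, 0.0], [0.0, 0.0, -1.0]]
contact_force: [0.2, -0.7, -1.8]
gripper_width: 0.0387
```

```bash
python3 -c "
from h import *
st()
"
```

```text
t 25.45 x_ch -69.0 lat -0.3 z 53.4 Fax -0.64 F [ 0.2 -0.7 -1.8] w 0.0387
```

Emit:
step_arm:
  rotation:
    - [0, 0, 0]
    - [0, 0, 0]
    - [0, 0, 0]
    - [0, 0, 0]
    - [0, 0, 0]
  offset:
    - [0, 0, 0.001]
    - [0, 0, 0.001]
    - [0, 0, 0.001]
    - [0, 0, 0]
    - [0, 0, 0]
  jaw: [1, 1, 1, 1, 1]

```text
clock: 26.08
position: [0.5452, 0.0387, 0.0506]
eef_rot: [[0.291, 0.957, -0.0], [0.957, -0.291, 0.0], [0.0, -0.0, -1.0]]
contact_force: [-1.4, 0.3, 2.3]
gripper_width: 0.0389
```

Emit:
step_arm:
  rotation:
    - [0, 0, 0]
    - [0, 0, 0]
    - [0, 0, 0]
    - [0, 0, 0]
    - [0, 0, 0]
    - [0, 0, 0]
  offset:
    - [0, 0, 0.0005]
    - [0, 0, 0]
    - [0, 0, 0]
    - [0, 0, 0]
    - [0, 0, 0]
    - [0, 0, 0]
  jaw: [1, 0.7, 0.2, -0.3, -0.5, -0.5]

```text
clock: 26.82
position: [0.5453, 0.0385, 0.0498]
eef_rot: [[0.291, 0.957, 0.0], [0.957, -0.291, -0.0], [-0.0, 0.0, -1.0]]
contact_force: [-0.1, 0.3, 0.7]
gripper_width: 0.0641
```

Emit:
step_arm:
  rotation:
    - [0, 0, 0]
    - [0, 0, 0]
    - [0, 0, 0]
    - [0, 0, 0]
    - [0, 0, 0]
    - [0, 0, 0]
    - [0, 0, 0]
  offset:
    - [0, 0, -0.02]
    - [0, 0, -0.04]
    - [0, 0, -0.04]
    - [-0.039, 0, 0]
    - [-0.038, 0, 0]
    - [0, 0, 0]
    - [0, 0, 0]
  jaw: [-0.5, -0.5, -0.5, 1, 1, 1, 1]

```text
clock: 27.7
position: [0.5228, -0.0348, 0.1498]
eef_rot: [[0.292, 0.956, 0.0], [0.956, -0.292, 0.0], [0.0, 0.0, -1.0]]
contact_force: [0.8, 0.2, -0.4]
gripper_width: 0.0001
```

```bash
python3 -c "
from h import *
st()
p,d,W=cloud('side')
cv2.imwrite('pics/s15.png',cv2.resize(p[160:300,250:400,::-1],None,fx=4,fy=4,interpolation=cv2.INTER_CUBIC))
for l in ('button_b','tail_b','mid_b'):
        print(l,[(round(x['p'],2),np.round(x['centre'],4),((np.array(x['centre'][:2])-M)@A).round(4)) for x in spotter.landmark_of(l,'side')][:2])
st()
"
```

```text
t 27.7 x_ch -145.7 lat -0.3 z 149.8 Fax 0.4 F [ 0.8  0.2 -0.4] w 0.0001
button_b [(0.93, array([0.5589, 0.0851, 0.0583]), np.float64(-0.0205)), (0.61, array([0.2613, 0.2586, 0.0037]), np.float64(0.0587))]
tail_b [(0.66, array([ 0.5308, -0.0067,  0.0571]), np.float64(-0.1165))]
mid_b [(0.77, array([0.5465, 0.0369, 0.0601]), np.float64(-0.0702))]
t 27.9 x_ch -145.1 lat -0.4 z 149.8 Fax 0.2 F [-1.   0.5 -1.4] w -0.0002
```

View pics/s15.png

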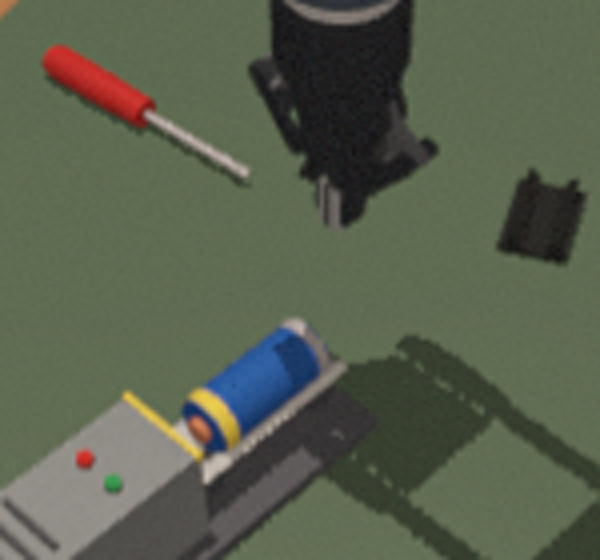

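Emit:
step_arm:
  rotation:
    - [0, 0, 0]
    - [0, 0, 0]
    - [0, 0, 0]
    - [0, 0, 0]
    - [0, 0, 0]
    - [0, 0, 0]
    - [0, 0, 0]
  offset:
    - [0, 0, 0.04]
    - [0, 0, 0.04]
    - [0, 0, 0.016]
    - [0, 0, 0]
    - [0, 0, 0]
    - [0.005, 0, 0]
    - [0.003, 0, 0]
  jaw: [1, 1, 1, 1, 1, 1, 1]

```text
clock: 28.78
position: [0.5259, -0.0272, 0.0549]
eef_rot: [[0.291, 0.957, 0.002], [0.957, -0.291, -0.0], [0.0, 0.002, -1.0]]
contact_force: [0.5, -0.3, -0.9]
gripper_width: 0.0001
```

```bash
python3 -c "
from h import *
st()
"
```

```text
t 28.77 x_ch -137.6 lat 0.4 z 54.9 Fax -0.16 F [ 0.5 -0.3 -0.9] w 0.0001
```

Emit:
step_arm:
  rotation:
    - [0, 0, 0]
    - [0, 0, 0]
    - [0, 0, 0]
    - [0, 0, 0]
    - [0, 0, 0]
    - [0, 0, 0]
    - [0, 0, 0]
    - [0, 0, 0]
  offset:
    - [0.002, 0, 0.001]
    - [0.002, 0, 0]
    - [0.002, 0, 0]
    - [0.002, 0, 0]
    - [0.002, 0, 0]
    - [0.002, 0, 0]
    - [0.002, 0, 0]
    - [0.002, 0, 0]
  jaw: [1, 1, 1, 1, 1, 1, 1, 1]

```text
clock: 29.78
position: [0.5298, -0.0121, 0.0529]
eef_rot: [[0.291, 0.957, -0.0], [0.957, -0.291, -0.0], [-0.0, 0.0, -1.0]]
contact_force: [-1.0, -1.9, 0.4]
gripper_width: -0.0003
```

Emit:
step_arm:
  rotation:
    - [0, 0, 0]
    - [0, 0, 0]
    - [0, 0, 0]
    - [0, 0, 0]
    - [0, 0, 0]
    - [0, 0, 0]
    - [0, 0, 0]
    - [0, 0, 0]
  offset:
    - [0.002, 0, 0]
    - [0.002, 0, 0]
    - [0.002, 0, 0]
    - [0.002, 0, 0]
    - [0.002, 0, 0]
    - [0.002, 0, 0]
    - [0.002, 0, 0]
    - [0.002, 0, 0]
  jaw: [1, 1, 1, 1, 1, 1, 1, 1]

```text
clock: 30.78
position: [0.5344, 0.0031, 0.0529]
eef_rot: [[0.291, 0.957, -0.0], [0.957, -0.291, -0.0], [-0.0, -0.0, -1.0]]
contact_force: [-0.7, -3.5, 0.1]
gripper_width: 0.0
```

```bash
python3 -c "
from h import *
st()
"
```

```text
t 30.77 x_ch -106.1 lat -0.3 z 52.9 Fax -3.58 F [-0.7 -3.5  0.1] w 0.0
```

Emit:
step_arm:
  rotation:
    - [0, 0, 0]
    - [0, 0, 0]
    - [0, 0, 0]
    - [0, 0, 0]
    - [0, 0, 0]
    - [0, 0, 0]
    - [0, 0, 0]
    - [0, 0, 0]
  offset:
    - [0.003, 0, 0]
    - [0.004, 0, 0]
    - [0.004, 0, 0]
    - [0.004, 0, 0]
    - [0.004, 0, 0]
    - [0.004, 0, 0]
    - [0.003, 0, 0]
    - [0.002, 0, 0]
  jaw: [1, 1, 1, 1, 1, 1, 1, 1]

```text
clock: 31.78
position: [0.5427, 0.0302, 0.0529]
eef_rot: [[0.291, 0.957, 0.0], [0.957, -0.291, -0.0], [-0.0, 0.0, -1.0]]
contact_force: [-0.8, -4.1, -0.2]
gripper_width: 0.0002
```

```bash
python3 -c "
from h import *
st()
"
```

```text
t 31.77 x_ch -77.8 lat -0.3 z 52.9 Fax -4.13 F [-0.8 -4.1 -0.2] w 0.0002
```

Emit:
step_arm:
  rotation:
    - [0, 0, 0]
    - [0, 0, 0]
    - [0, 0, 0]
    - [0, 0, 0]
    - [0, 0, 0]
    - [0, 0, 0]
    - [0, 0, 0]
  offset:
    - [0.002, 0, 0]
    - [0.002, 0, 0]
    - [0.002, 0, 0]
    - [0.002, 0, 0]
    - [0.0015, 0, 0]
    - [0.0015, 0, 0]
    - [0.0015, 0, 0]
  jaw: [1, 1, 1, 1, 1, 1, 1]

```text
clock: 32.65
position: [0.5463, 0.042, 0.0529]
eef_rot: [[0.291, 0.957, 0.0], [0.957, -0.291, -0.0], [-0.0, 0.0, -1.0]]
contact_force: [1.3, -2.2, 0.5]
gripper_width: -0.0001
```

Emit:
step_arm:
  rotation:
    - [0, 0, 0]
    - [0, 0, 0]
    - [0, 0, 0]
    - [0, 0, 0]
  offset:
    - [0.0015, 0, 0]
    - [0.0015, 0, 0]
    - [0.0015, 0, 0]
    - [0.0015, 0, 0]
  jaw: [1, 1, 1, 1]

```text
clock: 33.15
position: [0.548, 0.0478, 0.0529]
eef_rot: [[0.291, 0.957, 0.0], [0.957, -0.291, -0.0], [-0.0, 0.0, -1.0]]
contact_force: [0.2, -3.0, 0.5]
gripper_width: 0.0001
```

Emit:
step_arm:
  rotation:
    - [0, 0, 0]
    - [0, 0, 0]
    - [0, 0, 0]
    - [0, 0, 0]
  offset:
    - [0.0015, 0, 0]
    - [0.0015, 0, 0]
    - [0.0015, 0, 0]
    - [0.0015, 0, 0]
  jaw: [1, 1, 1, 1]

```text
clock: 33.65
position: [0.5498, 0.0535, 0.0529]
eef_rot: [[0.291, 0.957, 0.0], [0.957, -0.291, -0.0], [-0.0, 0.0, -1.0]]
contact_force: [0.2, -4.4, 0.8]
gripper_width: -0.0002
```

Emit:
step_arm:
  rotation:
    - [0, 0, 0]
    - [0, 0, 0]
    - [0, 0, 0]
  offset:
    - [0.0015, 0, 0]
    - [0.0015, 0, 0]
    - [0.0015, 0, 0]
  jaw: [1, 1, 1]

```text
clock: 34.02
position: [0.5511, 0.0578, 0.053]
eef_rot: [[0.291, 0.957, 0.0], [0.957, -0.291, -0.0], [-0.0, 0.0, -1.0]]
contact_force: [-0.2, -3.1, 1.0]
gripper_width: -0.0
```

Emit:
step_arm:
  rotation:
    - [0, 0, 0]
    - [0, 0, 0]
    - [0, 0, 0]
    - [0, 0, 0]
  offset:
    - [0.0015, 0, 0]
    - [0.0015, 0, 0]
    - [0.0015, 0, 0]
    - [0.0015, 0, 0]
  jaw: [1, 1, 1, 1]

```text
clock: 34.52
position: [0.5528, 0.0636, 0.0529]
eef_rot: [[0.291, 0.957, 0.0], [0.957, -0.291, -0.0], [-0.0, 0.0, -1.0]]
contact_force: [0.7, -4.0, 0.9]
gripper_width: 0.0003
```

Emit:
step_arm:
  rotation:
    - [0, 0, 0]
    - [0, 0, 0]
    - [0, 0, 0]
    - [0, 0, 0]
  offset:
    - [0.0015, 0, 0]
    - [0.0015, 0, 0]
    - [0.0015, 0, 0]
    - [0.0015, 0, 0]
  jaw: [1, 1, 1, 1]

```text
clock: 35.02
position: [0.5546, 0.0693, 0.0529]
eef_rot: [[0.291, 0.957, 0.0], [0.957, -0.291, -0.0], [-0.0, 0.0, -1.0]]
contact_force: [1.2, -4.7, 0.2]
gripper_width: -0.0001
```

Emit:
step_arm:
  rotation:
    - [0, 0, 0]
    - [0, 0, 0]
    - [0, 0, 0]
  offset:
    - [0.0015, 0, 0]
    - [0.0015, 0, 0]
    - [0.0015, 0, 0]
  jaw: [1, 1, 1]

```text
clock: 35.4
position: [0.5559, 0.0736, 0.053]
eef_rot: [[0.291, 0.957, 0.0], [0.957, -0.291, -0.0], [-0.0, 0.0, -1.0]]
contact_force: [1.6, -4.1, 1.0]
gripper_width: -0.0001
```

Emit:
step_arm:
  rotation:
    - [0, 0, 0]
    - [0, 0, 0]
    - [0, 0, 0]
  offset:
    - [0.0015, 0, 0]
    - [0.0015, 0, 0]
    - [0.0015, 0, 0]
  jaw: [1, 1, 1]

```text
clock: 35.78
position: [0.557, 0.0769, 0.0529]
eef_rot: [[0.291, 0.957, -0.001], [0.957, -0.291, -0.002], [-0.002, -0.0, -1.0]]
contact_force: [-0.1, -10.1, 2.5]
gripper_width: -0.0002
```

Emit:
step_arm:
  rotation:
    - [0, 0, 0]
    - [0, 0, 0]
  offset:
    - [0, 0, 0]
    - [0, 0, 0]
  jaw: [1, 1]

```text
clock: 36.02
position: [0.557, 0.077, 0.0529]
eef_rot: [[0.291, 0.957, -0.001], [0.957, -0.291, -0.001], [-0.001, -0.0, -1.0]]
contact_force: [0.2, -8.0, 2.1]
gripper_width: -0.0001
```

```bash
python3 -c "
from h import *
st()
"
```

```text
t 36.02 x_ch -28.8 lat -0.2 z 52.9 Fax -7.61 F [ 0.2 -8.   2.1] w -0.0001
```

Emit:
step_arm:
  rotation:
    - [0, 0, 0]
    - [0, 0, 0]
    - [0, 0, 0]
    - [0, 0, 0]
  offset:
    - [0.001, 0, 0]
    - [0.001, 0, 0]
    - [0, 0, 0]
    - [0, 0, 0]
  jaw: [1, 1, 1, 1]

```text
clock: 36.52
position: [0.5574, 0.0784, 0.0529]
eef_rot: [[0.291, 0.957, -0.001], [0.957, -0.291, -0.002], [-0.002, -0.0, -1.0]]
contact_force: [-0.8, -11.2, 2.2]
gripper_width: 0.0
```

```bash
python3 -c "
from h import *
st()
"
```

```text
t 36.52 x_ch -27.4 lat -0.2 z 52.9 Fax -10.98 F [ -0.8 -11.2   2.2] w 0.0
```

Emit:
step_arm:
  rotation:
    - [0, 0, 0]
    - [0, 0, 0]
    - [0, 0, 0]
    - [0, 0, 0]
  offset:
    - [0, 0, 0]
    - [0, 0, 0]
    - [0, 0, 0]
    - [0, 0, 0]
  jaw: [1, 1, 1, 1]

```text
clock: 37.02
position: [0.5574, 0.0784, 0.0529]
eef_rot: [[0.291, 0.957, -0.001], [0.957, -0.291, -0.002], [-0.002, -0.0, -1.0]]
contact_force: [-1.0, -10.7, 2.8]
gripper_width: -0.0002
```

Emit:
step_arm:
  rotation:
    - [0, 0, 0]
    - [0, 0, 0]
    - [0, 0, 0]
    - [0, 0, 0]
    - [0, 0, 0]
    - [0, 0, 0]
    - [0, 0, 0]
    - [0, 0, 0]
  offset:
    - [-0.001, 0, 0]
    - [-0.001, 0, 0]
    - [-0.001, 0, 0]
    - [-0.001, 0, 0]
    - [-0.001, 0, 0]
    - [-0.001, 0, 0]
    - [-0.001, 0, 0]
    - [-0.001, 0, 0]
  jaw: [1, 1, 1, 1, 1, 1, 1, 1]

```text
clock: 38.02
position: [0.5553, 0.0721, 0.0529]
eef_rot: [[0.291, 0.957, -0.0], [0.957, -0.291, 0.0], [0.0, -0.0, -1.0]]
contact_force: [0.8, -0.2, 0.8]
gripper_width: 0.0
```

```bash
python3 -c "
from h import *
st()
"
```

```text
t 38.02 x_ch -34.0 lat -0.4 z 52.9 Fax 0.04 F [ 0.8 -0.2  0.8] w 0.0
```

Force is now zero, so the fingers are clear of the cell. I'll retreat, rise and check.

Emit:
step_arm:
  rotation:
    - [0, 0, 0]
    - [0, 0, 0]
    - [0, 0, 0]
    - [0, 0, 0]
    - [0, 0, 0]
    - [0, 0, 0]
    - [0, 0, 0]
    - [0, 0, 0]
  offset:
    - [-0.01, 0, 0]
    - [-0.03, 0, 0]
    - [-0.04, 0, -0.04]
    - [-0.05, 0, -0.04]
    - [-0.05, 0, -0.03]
    - [-0.05, 0, 0]
    - [0, 0, 0]
    - [0, 0, 0]
  jaw: [1, 1, 1, 1, 1, 1, 1, 1]

```text
clock: 39.02
position: [0.4883, -0.1467, 0.1616]
eef_rot: [[0.292, 0.956, -0.0], [0.956, -0.292, 0.001], [0.001, -0.001, -1.0]]
contact_force: [0.9, 0.2, 0.7]
gripper_width: 0.0
```

```bash
python3 -c "
from h import *
st()
for n in ('side','top'):
    p,d,W=cloud(n)
    q=p[160:300,250:400] if n=='side' else p[120:270,180:390]
    cv2.imwrite('pics/%s20.png'%n,cv2.resize(q[:,:,::-1],None,fx=3.8,fy=3.8,interpolation=cv2.INTER_CUBIC))
    for l in ('tail_b','mid_b'):
        print(n,l,[(round(x['p'],2),np.round(x['centre'],4),((np.array(x['centre'][:2])-M)@A).round(4)) for x in spotter.landmark_of(l,n)][:2])
    for o in spotter.outline_of('cell_b',n)[:1]:
        Q=W[o['pixels']];Q=Q[np.isfinite(Q[:,0])];Q=Q[(Q[:,2]>.05)&(Q[:,2]<.09)];x=(Q[:,:2]-M)@A; print(len(Q),'axial range',np.percentile(x,[0,2,98,100]).round(4))
    for l in ('spray','driver','parts_tray'):
        print(l,[(round(x['p'],2),np.round(x['centre'],3)) for x in spotter.landmark_of(l,n)][:1])
st()
"
```

```text
t 39.02 x_ch -262.8 lat -0.7 z 161.6 Fax 0.47 F [0.9 0.2 0.7] w 0.0
side tail_b [(0.59, array([0.5485, 0.0454, 0.0582]), np.float64(-0.0615)), (0.5, array([0.5596, 0.0874, 0.0584]), np.float64(-0.0181))]
side mid_b []
45 axial range [-0.0177 -0.0171 -0.0073 -0.0068]
spray [(0.71, array([ 0.759, -0.188, -0.001]))]
driver [(0.66, array([ 0.756, -0.187,  0.   ]))]
parts_tray [(0.78, array([0.261, 0.256, 0.002]))]
top tail_b [(0.6, array([0.564 , 0.083 , 0.0607]), np.float64(-0.021))]
top mid_b [(0.72, array([0.5769, 0.1308, 0.0567]), np.float64(0.0285)), (0.38, array([0.7568, 0.0957, 0.0009]), np.float64(0.0473))]
137 axial range [-0.0181 -0.0179  0.0021  0.0022]
spray [(0.87, array([ 0.758,  0.094, -0.   ]))]
driver [(0.6, array([ 0.759, -0.187, -0.001]))]
parts_tray [(0.76, array([0.258, 0.262, 0.003]))]
t 39.73 x_ch -262.8 lat -0.2 z 162.0 Fax 0.15 F [-0.6  0.3  0.3] w -0.0002
```

View pics/side20.png

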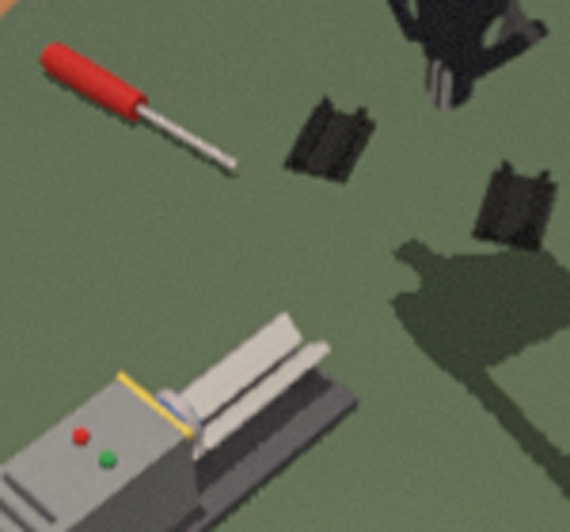

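View pics/top20.png

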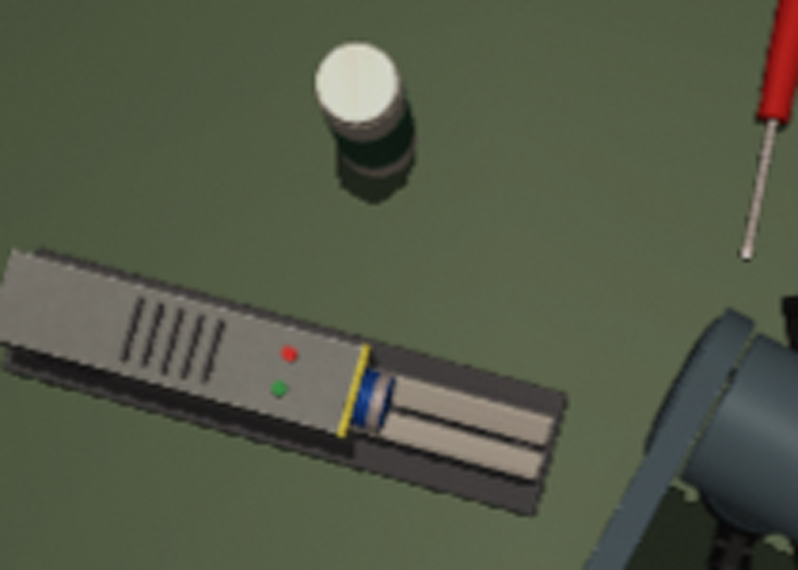

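```bash
python3 -c "
from h import *
print(workorder.finish_job()); st()"
```

```text
the job is handed in; nothing more can be done
None
the job is handed in; nothing more can be done
```

Both cells are loaded button first in the charger tube. I handed the job in at about 40 s of the 72 s allowed; no verdict was reported.

- **Loading:** I pushed the first cell in with the closed fingers until its button was about 93 mm past the mouth. The second cell, laid behind it, then pushed it deeper with about 4 N of drag for the pair.
- **Contact:** The sprung contact met the cells with the second tail about 19 mm in front of the mouth. I pushed to about 11 N and held that for about 0.5 s, which leaves roughly 7 N on the contact after drag. I then backed off slowly until the force read zero.
- **Final check:** The pictures show the second cell straight in the trough, with its tail about 18 mm outside the mouth. That is about 1.5 mm back from where it was pressed, so the contact should still be bearing on the cells. The contact force and the joint between the cells are hidden, so I inferred both from the forces and positions.
- **Bystanders:** The spray can, screwdriver and tray are within a few mm of where they started. One side-camera reading put the spray can where the screwdriver lies; the top camera and the pictures show it has not moved.

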